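# Pack the throwing rings into the toy box

### The job

Pack the wooden throwing rings away: lift each one up and off its hook on the stand, put them all in the white storage box, and shut the lid fully when you are done. The box is for rings only, so any other toy that was left in it (cube, cylinder, cup or truck) must come out and be put on the plywood tray with the others. Leave the steel triangle hanging on its hook, and do not disturb the yellow arch, the jar or the mug.

Things in the scene. Friction and masses are not known exactly. Their poses are not given: they have to be found in the camera images.
- box: white storage box, 202 mm (x) by 292 mm (y) outside, 96 mm high, walls and floor 6 mm thick, open on top, fixed to the bench. Origin under its centre; its x axis points away from the robot, to the hinge side. Inside 190 by 280 mm, 90 mm deep.
- lid (a joint): angle of the box's lid about the hinge along the box's far (+x) top edge: 0 shut, 1.6 to 1.75 at the start (open, a little past upright). A flat plate, 202 mm from hinge to free edge, 292 mm wide, 8 mm thick, with a small knob (about 40 mm high) on its outer face. Its hinge is stiff: it stays where left and must be pushed all the way down (a few newtons).
- lid_hinge (a point): point on the lid's hinge line, at the middle of the box's far top edge (96 mm above the bench). The shut lid's underside lies at this height.
- lid_handle (a point): grip point of the lid's knob, on the lid's outer face near the middle of its free edge.
- tray: low plywood tray, 240 by 240 mm, rim 20 mm high, walls and floor 6 mm thick, fixed. Origin under its centre.
- stand: fixed hook stand, origin under its foot (140 x 440 mm). Over the origin a cross bar along y, top 180 mm high; from it five hooks point to -x (to the robot) at y = -184, -92, 0, 92, 184 mm: level round bars 10 mm thick, tops 180 mm above the bench, each ending at x = -108 mm in an upturned tip 192 mm high. Rings hang at about x = -55 mm. Nothing of the stand is higher than the tips.
- hoop0: a wooden throwing ring: outer diameter 86 mm, hole 46 mm, 16 mm thick, about 60 g. Origin at its centre, x along the ring's axis. At the start it hangs upright on a stand hook, the top of its hole on the hook's bar, so 20 mm of wood stand above the bar. Three or four such rings are present (None at the start: absent).
- hoop1: a wooden throwing ring: outer diameter 86 mm, hole 46 mm, 16 mm thick, about 60 g. Origin at its centre, x along the ring's axis. At the start it hangs upright on a stand hook, the top of its hole on the hook's bar, so 20 mm of wood stand above the bar. Three or four such rings are present (None at the start: absent).
- hoop2: a wooden throwing ring: outer diameter 86 mm, hole 46 mm, 16 mm thick, about 60 g. Origin at its centre, x along the ring's axis. At the start it hangs upright on a stand hook, the top of its hole on the hook's bar, so 20 mm of wood stand above the bar. Three or four such rings are present (None at the start: absent).
- hoop3: a wooden throwing ring: outer diameter 86 mm, hole 46 mm, 16 mm thick, about 60 g. Origin at its centre, x along the ring's axis. At the start it hangs upright on a stand hook, the top of its hole on the hook's bar, so 20 mm of wood stand above the bar. Three or four such rings are present (None at the start: absent).
- triangle: steel musical triangle bent from 10 mm rod, about 96 mm wide, 92 mm high, hanging by its top corner on one of the five hooks; it stays there. Origin 43 mm below its highest point, its x axis square to its plane.
- cube: red plastic cube, 60 mm. Starts in the white box or on the tray (None at the start: absent). Origin at the centre of its underside, z up.
- cylinder: blue wooden cylinder standing upright, 56 mm across, 70 mm high. Starts in the white box or on the tray (None at the start: absent). Origin at the centre of its underside, z up.
- cup: green plastic stacking cup standing mouth up, 56 mm across at the foot and 62 mm at the rim, 68 mm high, wall 4 mm. Starts in the white box or on the tray (None at the start: absent). Origin at the centre of its underside, z up.
- truck: steel toy truck, 98 mm long (its x), 52 mm wide (its y). Load box, 66 mm high, from x = -16 to +50 mm, full width; cab, 51 mm high, from x = -49 to -19 mm, to the robot's side at yaw 0. It does not roll. Starts in the white box or on the tray (None at the start: absent). Origin at the centre of its underside, z up.
- arch: yellow triangular arch block, 100 mm long, 40 mm wide, 80 mm high, on the bench; leave it alone. Origin under its centre.
- jar: closed jar with a grey cap, 54 mm across, 75 mm high, on the bench; leave it alone. Origin under its centre.
- mug: white mug, 76 mm across, 85 mm high, on the bench; leave it alone. Origin under its centre.
Things that resemble listed ones, but are neither listed nor needed, are in the scene too. Leave any blue look-alike of the hoop3 alone.

How it is judged:
By the outcome, as a careful person would: the job done as asked, in the order asked, and still so for the second after the job is handed in, with the robot touching nothing.
Of hoop0, hoop1, hoop2, hoop3 only 3 to 4 are there at a start; the rules pass over those that are not, and their reading is None.
Of cube, truck, cylinder, cup only 3 to 4 are there at a start; the rules pass over those that are not, and their reading is None.
At some moment in a run one of cube, cylinder, cup may be knocked a few centimetres aside while the robot is not near it.
It also fails if it takes over 210 s, if anything falls off the work surface, if the arm or the gripper's body presses on something with over 40 N, if the wrist force passes 120 N, or if a joint passes its speed limit or range.

### The arm

A 6-joint arm with a two-finger parallel gripper is mounted at the origin on the work surface. World frame = base frame: x ahead of the robot, y to its left, z up, the work surface at z = 0. Lengths are in m, angles in degrees, forces in N, time in s.
With the tool pointing down it reaches from about 0.25 to 0.725 m from the base axis. Payload 9.7 kg.
Tool frame: the origin (TCP) lies on the centre line of the jaws, within the pads' length; the fingertips stand tip_extent ahead of it and the grasp point (between the pads) lies 3 mm ahead of it (tip_extent is the distance from the TCP to the fingertips, in m); z points along the fingers, y is the line along which they close (so a half turn about z gives the same grasp; the last joint's range is limited). The gripper opens to 85 mm and grips with 20 to 120 N. Pads are 22 mm wide; open, the fingers measure 114 mm over their backs; the gripper's body (76 mm by 85 mm) begins 54 mm behind the grasp point. The pads swing forward as they close: fully open they stand 13 mm farther back than shut.
Start: joints at [-74.083, 4.979, 10.078, 95.1, 0, 90], TCP at [0.151, -0.529, 0.253] pointing down, gripper open.
Joint ranges: [-179.16, 179.16], [-48.56, 103.87], [-65.8, 70.77], [-126.05, 130.52], [-82.76, 87.17], [-180, 180]. Speed limits (degrees/s): [127.2, 127.2, 147.25, 180, 180, 180].

### API

Orientations are given as [roll, pitch, yaw] about the fixed x, y, z axes, in that order (R = Rz(yaw) Ry(pitch) Rx(roll)).
In Python, from workcell import * gives the robot as it stands.
- The arm moves only by the tool servo_tool, never from a script. Its argument "rows" is a list of rows, each an object with "offset": the shift along the tool's x, y, z as a fraction of full scale, a list of three; "yaw": the turn about the tool's z as a fraction of full scale; "claw": the closure, from 0 (fully open) to 1 (shut). A call has 1 to 12 rows; each row is the pose to reach, as a shift and turn from the pose commanded when the call began, along the tool's axes at that moment, turning the shorter way round; what a row does not reach only later rows make up. Full scale, the value 1, is 0.1 m for a shift and pi rad for a turn. A row lasts 1/8 s, in which the tool goes at most 62.5 mm and 10.7 degrees, less where a joint would pass 70% of its speed; a pose out of reach is approached as far as the arm can. A call with a number of a shift or a turn outside -1 to 1 is refused whole. A call with a gripper value outside its range is refused whole. The fingers move at their own pace and stop on an object; "squeeze" is the grip in N (left out, the last holds). Time passes only in rows, so rows that repeat a pose let the fingers close. It gives the time, the measured TCP pose, the force, the opening and the grip force at its end, in the units of the state.
- get_obs(): the state, without advancing time (a new reading comes with each control period).
- camera(name): name is "scene" or "top" or "wrist"; returns (picture, depth): 420x560x3 uint8, red, green, blue; 420x560 float32, m along the optical axis (not along the pixel's ray), 0 where there is no reading.
- camera_info(name): a dict with "fx", "fy", "cx", "cy" (pixels), "cam_to_world" (4x4, takes a point from camera to world coordinates); the wrist camera has in their place "hand_eye" (4x4, takes a point from camera to tool coordinates, whose origin is the TCP and whose axes are the flange's). Camera axes: x right, y up, looking along -z (the intrinsics and any distortion apply to the point x, -y, -z); pixel columns grow to the right and rows downward; lengths in m; the calibration is good to about 2 mm. The wrist camera is an equidistant fisheye: a pixel r from the principal point sees the ray r / f radians off the axis. A picture is of the moment at which its call begins: read the wrist's pose just before it. camera_info takes no time and is no camera call.
- job_done(): hands the job in; it is judged then, once.
The state is a dict: "time": time; "q": joint angles; "qd": joint speeds; "joint_efforts": joint torques, N m; "ee_pos": TCP position; "tcp_rot": TCP orientation; "wrist_force": force on the tool from outside, world axes, zero at the start; "torque": the same for the moment, N m; "opening": finger opening in m; "grasp_force": force on a finger pad.
Only numpy, scipy, OpenCV 4.12 (cv2) and the standard library are available. Lean on these libraries where they do the work, as an engineer would, in place of code of your own. Each camera call takes 0.05 s, during which the arm holds its last target. There are 200 camera calls.

## Working session

There is one attempt and no reset: what is moved stays moved. The work goes in short steps, Python scripts to look and compute and a tool call to move; the robot and the scene stay as the last step left them, time stands still between calls to the robot, and variables do not carry over. Pictures are saved under pics/ and viewed, at most 14 in all, crops included, and the job is handed in when it is done.

Besides the shell and the picture viewer there is one more tool, called after "Emit:" by a JSON object that holds its "op" and its "data", one argument or row to a line. servo_tool: Moves the arm, as the interface text tells. Its arguments: {"type":"object","properties":{"rows":{"type":"array"},"squeeze":{"type":"number"}},"required":["rows"]}

```bash
mkdir -p pics; ls
cat > h.py <<'E'
from workcell import *
import numpy as np, cv2
from scipy.spatial.transform import Rotation as R
def snap(n,f):
    p,d=camera(n); cv2.imwrite(f'pics/{f}.png',p[:,:,::-1]); np.savez(f'pics/{f}.npz',p=p,d=d); return p,d
def world(n,d):
    i=camera_info(n); v,u=np.mgrid[:420,:560]
    P=np.stack([(u-i['cx'])/i['fx']*d,-(v-i['cy'])/i['fy']*d,-d],-1)
    T=np.array(i['cam_to_world']); return P@T[:3,:3].T+T[:3,3]
E
python3 - <<'E'
from h import *
o=get_obs(); print({k:np.round(v,3) for k,v in o.items()})
for n in('scene','top'):
    snap(n,n+'0'); print({k:np.round(v,3) for k,v in camera_info(n).items()})
print(camera_info('wrist'))
E
```

```text
pics
{'time': np.float64(0.0), 'q': array([-74.084,   5.01 ,  10.034,  95.1  ,  -0.   ,  90.001]), 'qd': array([ 0.087, -0.019, -0.032, -0.1  , -0.022, -0.071]), 'joint_efforts': array([-0.0000e+00, -5.2039e+01,  4.6480e+01,  1.7000e-02, -0.0000e+00,
       -0.0000e+00]), 'ee_pos': array([ 0.151, -0.529,  0.253]), 'tcp_rot': array([-179.923,    0.   ,   15.916]), 'wrist_force': array([ 0.135, -0.645, -0.039]), 'torque': array([ 0.01 , -0.033, -0.053]), 'grasp_force': np.float64(0.0), 'opening': np.float64(0.085)}
{'fx': np.float64(402.761), 'fy': np.float64(402.761), 'cx': np.float64(278.224), 'cy': np.float64(208.793), 'cam_to_world': array([[ 0.221, -0.742,  0.633,  1.138],
       [ 0.975,  0.158, -0.155, -0.219],
       [ 0.015,  0.651,  0.759,  0.829],
       [ 0.   ,  0.   ,  0.   ,  1.   ]])}
{'fx': np.float64(480.417), 'fy': np.float64(480.417), 'cx': np.float64(276.94), 'cy': np.float64(216.171), 'cam_to_world': array([[-0.006,  0.987, -0.163,  0.323],
       [-1.   , -0.01 , -0.023, -0.076],
       [-0.025,  0.163,  0.986,  1.235],
       [ 0.   ,  0.   ,  0.   ,  1.   ]])}
{'fx': 325.19226210127806, 'fy': 325.19226210127806, 'cx': 282.5517366159252, 'cy': 207.64172293611634, 'hand_eye': array([[-8.29561135e-04,  9.65015207e-01,  2.62192606e-01,
         6.77705330e-02],
       [ 9.99999644e-01,  7.60101219e-04,  3.66339868e-04,
        -5.23129051e-04],
       [ 1.54230624e-04,  2.62192817e-01, -9.65015494e-01,
        -1.21827465e-01],
       [ 0.00000000e+00,  0.00000000e+00,  0.00000000e+00,
         1.00000000e+00]])}
```

View pics/scene0.png

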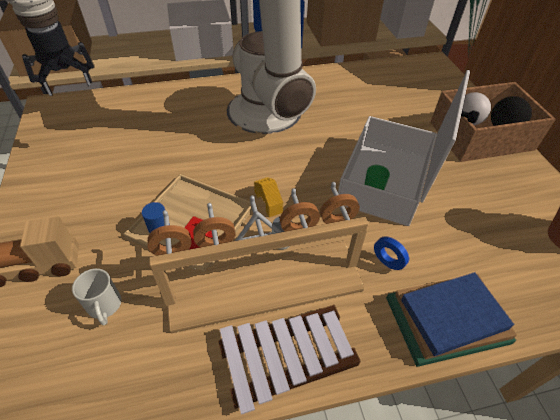

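View pics/top0.png

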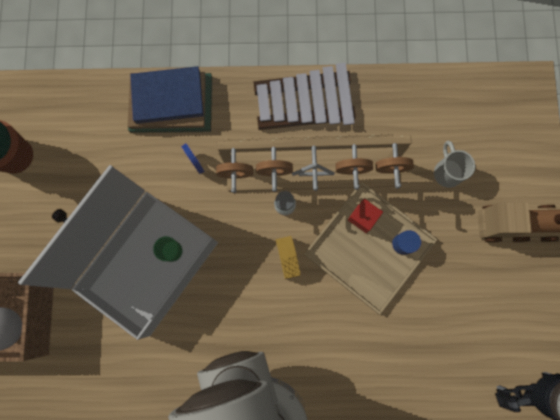

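The scene view shows four brown rings at (170,240), (215,232), (300,215), (342,208) with the steel triangle on the middle hook at (260,215). The blue look-alike ring is at (391,253), the cup is in the box at (377,177), and the cylinder (155,217) and a red toy (198,232) are on the tray. The top view agrees: rings at (235,170), (274,168), (354,166), (395,165), triangle (314,170), blue ring (193,158), cup (168,250).

Could be taken for a ring: the brown ones at those four pixels, the blue ring (excluded) and the triangle (excluded). I chose the four brown rings and will check them in a crop.

Run:
```python
from h import *
z={n:np.load(f'pics/{n}0.npz') for n in('scene','top')}
W={n:world(n,z[n]['d']) for n in z}
for n in z: np.save(f'pics/W_{n}.npy',W[n])
def seg(n,name,mask,zlo=.0):
    w=W[n]; m=mask&(z[n]['d']>0)&(w[...,2]>zlo)
    nl,l,st,c=cv2.connectedComponentsWithStats(m.astype(np.uint8))
    for i in range(1,nl):
        if st[i,4]>25:
            q=w[l==i]; print(n,name,np.round(c[i]),st[i,4],'mean',np.round(q.mean(0),3),'p2',np.round(np.percentile(q,2,0),3),'p98',np.round(np.percentile(q,98,0),3))
for n in z:
    p=z[n]['p'].astype(int); hsv=cv2.cvtColor(z[n]['p'],cv2.COLOR_RGB2HSV).astype(int); h,s,v=hsv[...,0],hsv[...,1],hsv[...,2]
    seg(n,'red',((h<4)|(h>174))&(s>150)&(v>70),.02)
    seg(n,'blue',(h>100)&(h<125)&(s>140)&(v>50),.01)
    seg(n,'green',(h>45)&(h<85)&(s>120)&(v>30),.0)
    seg(n,'yellow',(h>18)&(h<30)&(s>200)&(v>100),.02)
    w=W[n]
    seg(n,'high',(w[...,2]>.15)&(w[...,0]<.75)&(w[...,1]<.03)&(w[...,0]>.3)&(w[...,2]<.23))
def crop(n,x0,y0,x1,y1):
    return cv2.resize(z[n]['p'][y0:y1,x0:x1,::-1],None,fx=4,fy=4,interpolation=cv2.INTER_CUBIC)
a=crop('scene',135,175,335,265); b=crop('top',60,165,260,220+5)
cv2.imwrite('pics/c1.png',np.vstack([crop('scene',135,175,335,265),crop('top',230,145,430,205)]))
cv2.imwrite('pics/c2.png',np.hstack([crop('top',20,165,120,315),crop('top',120,165,220,315)]))
```

```text
scene red [192. 229.] 183 mean [ 0.521 -0.278  0.063] p2 [ 0.489 -0.291  0.025] p98 [ 0.575 -0.259  0.104]
scene red [209. 234.] 36 mean [ 0.544 -0.241  0.065] p2 [ 0.528 -0.248  0.037] p98 [ 0.609 -0.235  0.145]
scene blue [153. 216.] 461 mean [ 0.462 -0.367  0.068] p2 [ 0.431 -0.389  0.032] p98 [ 0.479 -0.345  0.079]
scene blue [391. 252.] 655 mean [0.678 0.167 0.054] p2 [0.646 0.144 0.013] p98 [0.71  0.191 0.088]
scene green [377. 177.] 426 mean [0.439 0.226 0.058] p2 [0.412 0.196 0.032] p98 [0.469 0.253 0.076]
scene yellow [271. 194.] 441 mean [ 0.443 -0.069  0.059] p2 [ 0.394 -0.09   0.023] p98 [ 0.471 -0.047  0.08 ]
scene high [240. 235.] 5889 mean [ 0.646 -0.175  0.178] p2 [ 0.567 -0.35   0.153] p98 [0.682 0.022 0.201]
top red [365. 215.] 550 mean [ 0.516 -0.265  0.065] p2 [ 0.485 -0.299  0.05 ] p98 [ 0.549 -0.233  0.071]
top blue [188. 152.] 61 mean [0.677 0.172 0.083] p2 [0.659 0.158 0.074] p98 [0.698 0.187 0.089]
top high [332. 155.] 3792 mean [ 0.637 -0.175  0.18 ] p2 [ 0.562 -0.348  0.154] p98 [0.677 0.014 0.201]
top high [246. 169.] 120 mean [0.607 0.018 0.18 ] p2 [0.6   0.007 0.157] p98 [0.617 0.029 0.196]
```

View pics/c1.png

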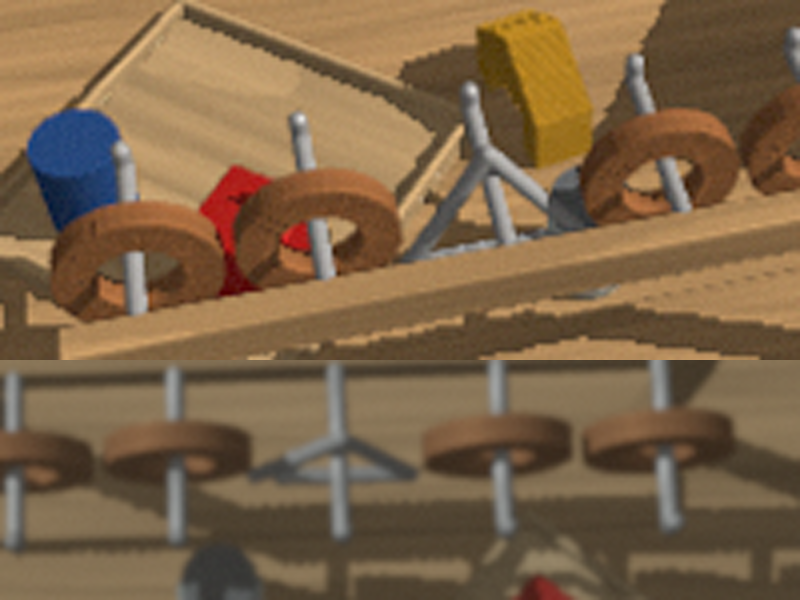

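View pics/c2.png

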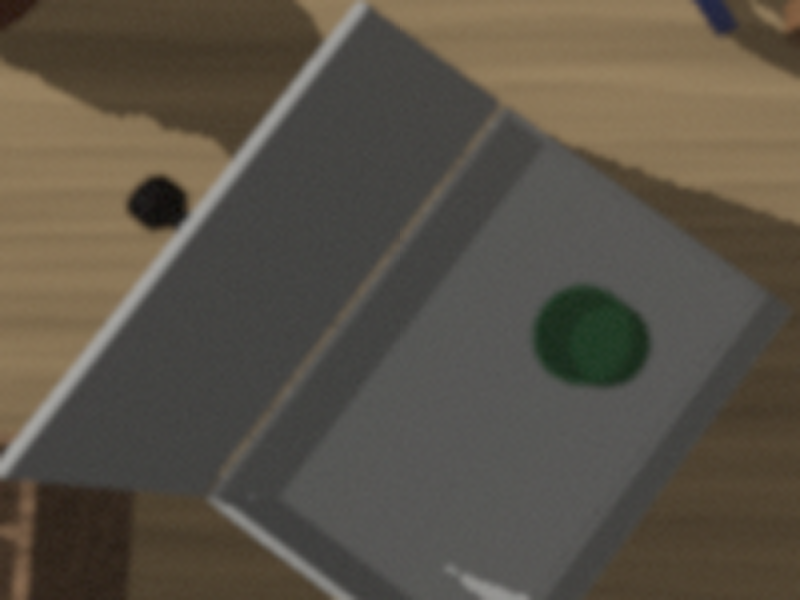

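The crop confirms four brown rings with the steel triangle between them, and only the cup in the box. The red toy on the tray is a cube. Next I fit the poses.

Run:
```python
from h import *
import workcell; print([k for k in dir(workcell) if not k.startswith('_')], getattr(workcell,'tip_extent',None))
print(camera_info('wrist').keys())
for n in('scene','top'):
    z=np.load(f'pics/{n}0.npz'); w=np.load(f'pics/W_{n}.npy'); hsv=cv2.cvtColor(z['p'],cv2.COLOR_RGB2HSV).astype(int); h,s,v=[hsv[...,i] for i in range(3)]
    ok=z['d']>0
    roi=ok&(w[...,0]>.53)&(w[...,0]<.72)&(w[...,1]>-.4)&(w[...,1]<.08)
    # ring tops
    m=roi&(s>100)&(h<16)&(w[...,2]>.186)&(w[...,2]<.21)
    q=w[m&(w[...,0]<.635)]
    ys=q[:,1]; hist,e=np.histogram(ys,bins=np.arange(-.4,.08,.01)); 
    nl,l,st,c=cv2.connectedComponentsWithStats((m&(w[...,0]<.64)).astype(np.uint8))
    for i in range(1,nl):
        if st[i,4]>12:
            k=w[l==i]; a=np.polyfit(k[:,1],k[:,0],1); print(n,'ring',np.round(c[i]),st[i,4],np.round((k.min(0)+k.max(0))/2,4),'zmax',k[:,2].max().round(4),'slope deg',np.degrees(np.arctan(a[0])).round(1))
    # bars grey
    m=roi&(s<60)&(w[...,2]>.165)
    nl,l,st,c=cv2.connectedComponentsWithStats(m.astype(np.uint8))
    for i in range(1,nl):
        if st[i,4]>12:
            k=w[l==i]; j=k[:,0].argmin(); print(n,'hook',np.round(c[i]),st[i,4],'near',np.round(k[j],3),'far',np.round(k[k[:,0].argmax()],3),'zmed',np.median(k[:,2]).round(3))
    # crossbar
    k=w[roi&(s>40)&(w[...,2]>.172)&(w[...,2]<.188)&(w[...,0]>.62)]
    a=np.polyfit(k[:,1],k[:,0],1); print(n,'bar',np.percentile(k,[1,50,99],axis=0).round(3).tolist(),np.degrees(np.arctan(a[0])).round(2))
    # green cup
    m=ok&(h>40)&(h<90)&(s>100)&(v>15)&(w[...,1]>.05)&(w[...,0]<.6)&(w[...,2]<.12)
    k=w[m]; t=k[k[:,2]>.062]; print(n,'cup',len(k),np.percentile(k,[1,99],axis=0).round(3).tolist(),'rim',len(t),((t.min(0)+t.max(0))/2).round(3),(t.max(0)-t.min(0)).round(3))
    # blue cyl
    m=ok&(h>100)&(h<128)&(s>120)&(w[...,1]<-.2)&(w[...,2]>.065)&(w[...,2]<.1); t=w[m]; print(n,'cyl',len(t),((t.min(0)+t.max(0))/2).round(3) if len(t) else '')
    # box: rim + tray
    m=ok&(w[...,2]>.086)&(w[...,2]<.103)&(w[...,1]>.08)&(w[...,0]<.65)&(w[...,0]>.15)&(w[...,1]<.5)&(s<60)
    k=w[m].astype(np.float32); r=cv2.minAreaRect(k[:,:2]); print(n,'boxrim',len(k),r, cv2.boxPoints(r).round(3).tolist())
    m=ok&(w[...,2]>.003)&(w[...,2]<.012)&(w[...,1]>.08)&(w[...,0]<.65)&(w[...,0]>.15)&(w[...,1]<.5)&(s<60)
    nl,l,st,c=cv2.connectedComponentsWithStats(m.astype(np.uint8)); i=1+st[1:,4].argmax(); k=w[l==i].astype(np.float32); r=cv2.minAreaRect(k[:,:2]); print(n,'boxfloor',len(k),r)
    m=ok&(w[...,2]>.12)&(w[...,2]<.31)&(w[...,1]>.15)&(w[...,0]<.75)&(w[...,0]>.2)&(w[...,1]<.6)&(s<60)
    k=w[m]; print(n,'lid',len(k),np.percentile(k,[1,99],axis=0).round(3).tolist())
    if len(k)>50:
        c0=k.mean(0); nn=np.linalg.svd(k-c0,full_matrices=False)[2][2]; print(' plane',c0.round(3),nn.round(3))
    m=ok&(w[...,2]>.015)&(w[...,2]<.03)&(w[...,1]<-.1)&(w[...,1]>-.5)&(w[...,0]<.56)&(w[...,0]>.2)&(s>60)&(h>5)&(h<30)
    nl,l,st,c=cv2.connectedComponentsWithStats(cv2.dilate(m.astype(np.uint8),np.ones((3,3)))); i=1+st[1:,4].argmax(); k=w[(l==i)&m].astype(np.float32); r=cv2.minAreaRect(k[:,:2]); print(n,'tray',len(k),r)
    # cube top
    m=ok&((h<5)|(h>172))&(s>140)&(w[...,2]>.058)&(w[...,2]<.076)&(w[...,1]<-.2)&(w[...,0]<.56); k=w[m].astype(np.float32); print(n,'cube',len(k),cv2.minAreaRect(k[:,:2]),np.median(k[:,2]))
```

```text
['PlanningError', 'camera', 'camera_info', 'get_obs', 'job_done', 'tip_extent'] 0.022
dict_keys(['fx', 'fy', 'cx', 'cy', 'hand_eye'])
scene ring [341. 200.] 255 [0.6103 0.0467 0.1947] zmax 0.2032 slope deg 1.6
scene ring [300. 208.] 277 [ 0.615  -0.0435  0.1945] zmax 0.2027 slope deg -0.3
scene ring [212. 223.] 300 [ 0.616  -0.2277  0.1945] zmax 0.203 slope deg -0.7
scene ring [167. 231.] 316 [ 0.6185 -0.3183  0.1948] zmax 0.2035 slope deg -1.7
scene hook [334. 188.] 61 near [0.557 0.043 0.187] far [0.584 0.048 0.182] zmed 0.182
scene hook [294. 196.] 63 near [ 0.557 -0.042  0.193] far [ 0.588 -0.041  0.18 ] zmed 0.181
scene hook [257. 216.] 281 near [ 0.556 -0.137  0.191] far [ 0.661 -0.13   0.183] zmed 0.181
scene hook [210. 210.] 63 near [ 0.559 -0.23   0.19 ] far [ 0.589 -0.226  0.181] zmed 0.181
scene hook [344. 213.] 67 near [0.618 0.045 0.177] far [0.656 0.049 0.181] zmed 0.18
scene hook [166. 217.] 70 near [ 0.563 -0.32   0.193] far [ 0.592 -0.316  0.182] zmed 0.181
scene hook [303. 221.] 62 near [ 0.622 -0.041  0.18 ] far [ 0.658 -0.04   0.18 ] zmed 0.18
scene hook [215. 237.] 71 near [ 0.624 -0.23   0.179] far [ 0.662 -0.228  0.183] zmed 0.18
scene hook [168. 245.] 78 near [ 0.625 -0.322  0.18 ] far [ 0.663 -0.319  0.181] zmed 0.18
scene bar [[0.621, -0.353, 0.172], [0.67, -0.171, 0.181], [0.682, 0.074, 0.187]] 0.55
scene cup 476 [[-0.854, 0.196, -0.108], [0.47, 1.361, 0.098]] rim 200 [0.382 0.444 0.09 ] [0.177 0.499 0.055]
scene cyl 334 [ 0.454 -0.366  0.073]Traceback (most recent call last):
  File "<stdin>", line 32, in <module>
cv2.error: OpenCV(4.12.0) /io/opencv/modules/imgproc/src/convhull.cpp:143: error: (-215:Assertion failed) total >= 0 && (depth == CV_32F || depth == CV_32S) in function 'convexHull'
```

Run:
```python
from h import *
def rect(n,name,k):
    if len(k)<20: print(n,name,'few',len(k)); return
    k=np.ascontiguousarray(k[:,:2],dtype=np.float32); (c,s,a)=cv2.minAreaRect(k); print(n,name,len(k),np.round(c,3),np.round(s,3),round(a,1))
def big(m,it=0):
    nl,l,st,c=cv2.connectedComponentsWithStats(m.astype(np.uint8)); return l==1+st[1:,4].argmax() if nl>1 else m
for n in('scene','top'):
    z=np.load(f'pics/{n}0.npz'); w=np.load(f'pics/W_{n}.npy'); hsv=cv2.cvtColor(z['p'],cv2.COLOR_RGB2HSV).astype(int); h,s,v=[hsv[...,i] for i in range(3)]
    X,Y,Z=[w[...,i] for i in range(3)]
    ok=z['d']>0
    if n=='top':
        m=ok&(X>.58)&(X<.64)&(Y>-.4)&(Y<.09)&(s>70)&(h<18)&(Z>.186)&(Z<.21)
        nl,l,st,c=cv2.connectedComponentsWithStats(m.astype(np.uint8))
        for i in range(1,nl):
            if st[i,4]>12: k=w[l==i]; print(n,'ring',np.round(c[i]),st[i,4],((k.min(0)+k.max(0))/2).round(4),np.ptp(k,axis=0).round(3),k[:,2].max().round(3))
        k=w[ok&(X>.645)&(X<.71)&(Y>-.4)&(Y<.09)&(Z>.172)&(Z<.188)]; rect(n,'bar',k)
    near=ok&(Y>.05)&(Y<.5)&(X>.15)&(X<.65)
    m=near&(h>40)&(h<90)&(s>80)&(Z<.12)&(Z>0); k=w[m]; print(n,'cupz',np.percentile(k[:,2],[1,50,99]).round(3)); rect(n,'cuprim',k[k[:,2]>.062])
    rect(n,'cyl',w[ok&(h>100)&(h<130)&(s>100)&(Y<-.2)&(Z>.066)&(Z<.1)])
    rect(n,'cube',w[ok&((h<5)|(h>172))&(s>140)&(Z>.058)&(Z<.076)&(Y<-.2)&(X<.56)])
    wh=near&(s<70)
    rect(n,'rim',w[wh&(Z>.085)&(Z<.103)]); rect(n,'rimwide',w[wh&(Z>.06)&(Z<.103)]); rect(n,'floor',w[big(wh&(Z>-.002)&(Z<.014))])
    k=w[wh&(Z>.12)&(Z<.31)]; print(n,'lid',len(k))
    if len(k)>50: c0=np.median(k,axis=0); nn=np.linalg.svd(k-c0,full_matrices=False)[2][2]; print(' plane',c0.round(3),nn.round(3),np.percentile(k,[1,99],axis=0).round(3).tolist())
    m=ok&(Z>.012)&(Z<.03)&(Y<-.12)&(Y>-.5)&(X<.57)&(X>.2)&(s>50)&(h>5)&(h<30)
    rect(n,'tray',w[m])
    for nm,xx,yy in(('jar',.53,-.04),('arch',.43,-.06)):
        k=w[ok&(abs(X-xx)<.05)&(abs(Y-yy)<.06)&(Z>.05)&(Z<.09)]; print(n,nm,len(k)); rect(n,nm,k)
```

```text
scene cupz [0.031 0.06  0.077]
scene cuprim 198 [0.44  0.225] [0.058 0.064] 55.1
scene cyl 337 [ 0.454 -0.365] [0.053 0.052] 27.0
scene cube 165 [ 0.519 -0.271] [0.068 0.047] 27.8
scene rim 1121 [0.344 0.191] [0.413 0.296] 55.1
scene rimwide 2280 [0.378 0.269] [0.485 0.348] 12.1
scene floor 2471 [0.362 0.304] [0.191 0.2  ] 53.9
scene lid 1974
 plane [0.475 0.316 0.236] [-0.035  0.089 -0.995] [[0.16, 0.051, 0.124], [0.588, 0.445, 0.302]]
scene tray 650 [ 0.444 -0.281] [0.245 0.241] 51.4
scene jar 90
scene jar 90 [ 0.557 -0.071] [0.039 0.037] 51.0
scene arch 408
scene arch 408 [ 0.42  -0.072] [0.087 0.041] 12.5
top ring [397. 161.] 234 [ 0.6159 -0.3184  0.1959] [0.018 0.067 0.019] 0.206
top ring [355. 163.] 222 [ 0.6145 -0.2273  0.1951] [0.018 0.065 0.018] 0.204
top ring [273. 164.] 231 [ 0.6133 -0.0436  0.195 ] [0.019 0.065 0.018] 0.204
top ring [232. 167.] 231 [0.6081 0.0487 0.1952] [0.018 0.066 0.018] 0.204
top bar 1857 [ 0.663 -0.134] [0.441 0.036] 90.0
top cupz [0.006 0.031 0.078]
top cuprim 108 [0.438 0.224] [0.058 0.054] 73.9
top cyl 399 [ 0.449 -0.364] [0.05  0.054] 17.8
top cube 566 [ 0.519 -0.266] [0.058 0.06 ] 52.8
top rim 1413 [0.4   0.276] [0.205 0.293] 54.5
top rimwide 2336 [0.453 0.239] [0.206 0.423] 54.4
top floor 6803 [0.405 0.284] [0.175 0.281] 54.3
top lid 6345
 plane [0.453 0.358 0.226] [-0.002 -0.062  0.998] [[0.158, 0.053, 0.123], [0.581, 0.447, 0.3]]
top tray 991 [ 0.444 -0.282] [0.241 0.241] 50.7
top jar 315
top jar 315 [ 0.554 -0.066] [0.045 0.048] 88.9
top arch 523
top arch 523 [ 0.42  -0.071] [0.086 0.04 ] 12.4
```

Measured and cross-checked between the two views:

| Item | Position |
|---|---|
| Rings (x, y) | (.617,-.318), (.615,-.227), (.614,-.044), (.609,.048) |
| Ring tops (z) | about .20, as the text says |
| Box | centre (.400,.276), yaw 54.4° |
| Cup | (.439,.2245) |
| Tray | centre (.444,-.282), yaw about 51° |

First I turn the tool to yaw -90, with the closing line along the hooks.

Emit:
{"op": "servo_tool", "data": {
  "rows": [
    {"offset": [0,0,0],"yaw": -0.706,"claw": 0.5},
    {"offset": [0,0,0],"yaw": -0.706,"claw": 0.5},
    {"offset": [0,0,0],"yaw": -0.706,"claw": 0.5},
    {"offset": [0,0,0],"yaw": -0.706,"claw": 0.5},
    {"offset": [0,0,0],"yaw": -0.706,"claw": 0.5},
    {"offset": [0,0,0],"yaw": -0.706,"claw": 0.5},
    {"offset": [0,0,0],"yaw": -0.706,"claw": 0.5},
    {"offset": [0,0,0],"yaw": -0.706,"claw": 0.5},
    {"offset": [0,0,0],"yaw": -0.706,"claw": 0.5},
    {"offset": [0,0,0],"yaw": -0.706,"claw": 0.5},
    {"offset": [0,0,0],"yaw": -0.706,"claw": 0.5},
    {"offset": [0,0,0],"yaw": -0.706,"claw": 0.5}
  ],
  "squeeze": 50
}}

```text
time: 1.6
ee_pos: [0.1508, -0.5288, 0.2529]
tcp_rot: [180.0, -0.0, 143.3]
wrist_force: [0.0, -0.0, 0.2]
opening: 0.0429
grasp_force: 0.0
```

Emit:
{"op": "servo_tool", "data": {
  "rows": [
    {"offset": [0,0,0],"yaw": -0.706,"claw": 0.5},
    {"offset": [0,0,0],"yaw": -0.706,"claw": 0.5},
    {"offset": [0,0,0],"yaw": -0.706,"claw": 0.5},
    {"offset": [0,0,0],"yaw": -0.706,"claw": 0.5},
    {"offset": [0,0,0],"yaw": -0.706,"claw": 0.5},
    {"offset": [0,0,0],"yaw": -0.706,"claw": 0.5},
    {"offset": [0,0,0],"yaw": -0.706,"claw": 0.5},
    {"offset": [0,0,0],"yaw": -0.706,"claw": 0.5},
    {"offset": [0,0,0],"yaw": -0.706,"claw": 0.5},
    {"offset": [0,0,0],"yaw": -0.706,"claw": 0.5},
    {"offset": [0,0,0],"yaw": -0.706,"claw": 0.5},
    {"offset": [0,0,0],"yaw": -0.706,"claw": 0.5}
  ]
}}

```text
time: 3.1
ee_pos: [0.1508, -0.5288, 0.2529]
tcp_rot: [180.0, 0.0, -89.6]
wrist_force: [-0.5, 0.0, 0.2]
opening: 0.0428
grasp_force: 0.0
```

Emit:
{"op": "servo_tool", "data": {
  "rows": [
    {"offset": [-0.42,-0.93,0],"yaw": 0,"claw": 0.5},
    {"offset": [-0.42,-0.93,0],"yaw": 0,"claw": 0.5},
    {"offset": [-0.42,-0.93,0],"yaw": 0,"claw": 0.5}
  ]
}}

```text
time: 3.48
ee_pos: [0.2457, -0.4857, 0.2529]
tcp_rot: [180.0, 0.0, -89.7]
wrist_force: [0.1, -0.7, -0.6]
opening: 0.0428
grasp_force: 0.0
```

Emit:
{"op": "servo_tool", "data": {
  "rows": [
    {"offset": [-0.42,-0.93,0],"yaw": 0,"claw": 0.5},
    {"offset": [-0.42,-0.93,0],"yaw": 0,"claw": 0.5},
    {"offset": [-0.42,-0.93,0],"yaw": 0,"claw": 0.5}
  ]
}}

```text
time: 3.85
ee_pos: [0.3381, -0.4439, 0.2527]
tcp_rot: [180.0, 0.0, -89.8]
wrist_force: [0.2, -0.3, -0.3]
opening: 0.0428
grasp_force: 0.0
```

Emit:
{"op": "servo_tool", "data": {
  "rows": [
    {"offset": [-0.42,-0.93,0],"yaw": 0,"claw": 0.5},
    {"offset": [-0.42,-0.93,0],"yaw": 0,"claw": 0.5},
    {"offset": [-0.42,-0.93,0],"yaw": 0,"claw": 0.5}
  ]
}}

```text
time: 4.22
ee_pos: [0.4306, -0.4022, 0.2525]
tcp_rot: [180.0, 0.0, -89.8]
wrist_force: [-0.5, -0.3, -0.6]
opening: 0.0428
grasp_force: 0.0
```

Emit:
{"op": "servo_tool", "data": {
  "rows": [
    {"offset": [-0.42,-0.93,0],"yaw": 0,"claw": 0.5},
    {"offset": [-0.42,-0.93,0],"yaw": 0,"claw": 0.5},
    {"offset": [-0.42,-0.93,0],"yaw": 0,"claw": 0.5}
  ]
}}

```text
time: 4.6
ee_pos: [0.5232, -0.3604, 0.2524]
tcp_rot: [179.9, 0.0, -89.8]
wrist_force: [-0.0, -0.7, -0.3]
opening: 0.0428
grasp_force: 0.0
```

Emit:
{"op": "servo_tool", "data": {
  "rows": [
    {"offset": [-0.42,-0.93,0],"yaw": 0,"claw": 0.5},
    {"offset": [-0.42,-0.93,0],"yaw": 0,"claw": 0.5},
    {"offset": [-0.42,-0.93,0],"yaw": 0,"claw": 0.5},
    {"offset": [-0.42,-0.93,0],"yaw": 0,"claw": 0.5}
  ]
}}

```text
time: 5.1
ee_pos: [0.6141, -0.3198, 0.2534]
tcp_rot: [180.0, -0.0, -90.0]
wrist_force: [-0.6, -0.1, -0.2]
opening: 0.0427
grasp_force: 0.0
```

Emit:
{"op": "servo_tool", "data": {
  "rows": [
    {"offset": [-0.01,-0.02,0.2],"yaw": 0,"claw": 0.5},
    {"offset": [-0.01,-0.02,0.35],"yaw": 0,"claw": 0.5},
    {"offset": [-0.01,-0.02,0.45],"yaw": 0,"claw": 0.5},
    {"offset": [-0.01,-0.02,0.45],"yaw": 0,"claw": 0.5},
    {"offset": [-0.01,-0.02,0.45],"yaw": 0,"claw": 0.7},
    {"offset": [-0.01,-0.02,0.45],"yaw": 0,"claw": 1},
    {"offset": [-0.01,-0.02,0.45],"yaw": 0,"claw": 1},
    {"offset": [-0.01,-0.02,0.45],"yaw": 0,"claw": 1}
  ]
}}

```text
time: 6.1
ee_pos: [0.6177, -0.3175, 0.2094]
tcp_rot: [-179.9, -0.1, -89.9]
wrist_force: [-0.9, -1.8, 6.2]
opening: 0.0143
grasp_force: 52.2
```

Emit:
{"op": "servo_tool", "data": {
  "rows": [
    {"offset": [0,0,-0.12],"yaw": 0,"claw": 1},
    {"offset": [0,0,-0.24],"yaw": 0,"claw": 1},
    {"offset": [0,0,-0.24],"yaw": 0,"claw": 1},
    {"offset": [0,0,-0.24],"yaw": 0,"claw": 1}
  ]
}}

```text
time: 6.6
ee_pos: [0.6176, -0.3173, 0.232]
tcp_rot: [180.0, 0.0, -89.9]
wrist_force: [-0.4, 0.6, -1.0]
opening: 0.0145
grasp_force: 51.5
```

Run:
```python
from h import *
o=get_obs(); print(o['ee_pos'],o['wrist_force'],o['opening'],o['grasp_force'])
p,d=snap('scene','s1'); w,_=snap('wrist','w1')
cv2.imwrite('pics/s1c.png',np.hstack([cv2.resize(p[170:290,110:250,::-1],(490,420)),cv2.resize(w[:,:,::-1],(300,420))]))
```

```text
[ 0.61763017 -0.31727348  0.23203179] [-0.38704541  0.61075373 -1.04374125] 0.014544671957270284 51.52199165961065
```

View pics/s1c.png

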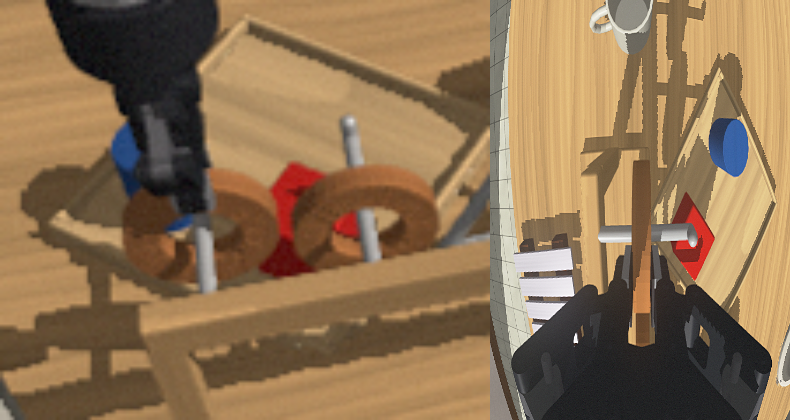

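The ring is lifted, upright and clear in its hole, and the bar is still inside it. I now move it off the tip towards me and over to the box.

Emit:
{"op": "servo_tool", "data": {
  "rows": [
    {"offset": [0,0.5,0],"yaw": 0,"claw": 1},
    {"offset": [0,1,0],"yaw": 0,"claw": 1},
    {"offset": [0,1,0],"yaw": 0,"claw": 1},
    {"offset": [0,1,0],"yaw": 0,"claw": 1}
  ]
}}

```text
time: 7.2
ee_pos: [0.5178, -0.3175, 0.2325]
tcp_rot: [-180.0, -0.0, -89.9]
wrist_force: [-0.5, 0.1, -1.0]
opening: 0.0146
grasp_force: 51.5
```

Emit:
{"op": "servo_tool", "data": {
  "rows": [
    {"offset": [-1,0.6,-0.2],"yaw": 0,"claw": 1},
    {"offset": [-1,0.6,-0.2],"yaw": 0,"claw": 1},
    {"offset": [-1,0.6,-0.2],"yaw": 0,"claw": 1}
  ]
}}

```text
time: 7.58
ee_pos: [0.4576, -0.2154, 0.2541]
tcp_rot: [-179.9, -0.0, -89.8]
wrist_force: [0.7, -0.1, -0.8]
opening: 0.0149
grasp_force: 51.5
```

Emit:
{"op": "servo_tool", "data": {
  "rows": [
    {"offset": [-1,0.5,0],"yaw": 0,"claw": 1},
    {"offset": [-1,0.5,0],"yaw": 0,"claw": 1},
    {"offset": [-1,0.5,0],"yaw": 0,"claw": 1}
  ]
}}

```text
time: 7.95
ee_pos: [0.4077, -0.116, 0.2529]
tcp_rot: [-179.9, -0.0, -89.8]
wrist_force: [0.2, -0.3, -0.7]
opening: 0.0147
grasp_force: 51.5
```

Emit:
{"op": "servo_tool", "data": {
  "rows": [
    {"offset": [-1,0.5,0],"yaw": 0,"claw": 1},
    {"offset": [-1,0.5,0],"yaw": 0,"claw": 1},
    {"offset": [-1,0.5,0],"yaw": 0,"claw": 1}
  ]
}}

```text
time: 8.32
ee_pos: [0.3577, -0.0161, 0.2529]
tcp_rot: [-179.9, 0.0, -89.7]
wrist_force: [1.1, -0.5, -0.8]
opening: 0.0143
grasp_force: 51.5
```

Emit:
{"op": "servo_tool", "data": {
  "rows": [
    {"offset": [-1,0,0],"yaw": 0,"claw": 1},
    {"offset": [-1,0,0],"yaw": 0,"claw": 1},
    {"offset": [-1,0,0],"yaw": 0,"claw": 1}
  ]
}}

```text
time: 8.7
ee_pos: [0.3585, 0.0837, 0.2521]
tcp_rot: [180.0, -0.0, -89.8]
wrist_force: [0.2, -0.0, -0.3]
opening: 0.0147
grasp_force: 51.5
```

Emit:
{"op": "servo_tool", "data": {
  "rows": [
    {"offset": [-1,0,0],"yaw": 0,"claw": 1},
    {"offset": [-1,0,0],"yaw": 0,"claw": 1},
    {"offset": [-1,0,0],"yaw": 0,"claw": 1}
  ]
}}

```text
time: 9.07
ee_pos: [0.3582, 0.1833, 0.2517]
tcp_rot: [180.0, -0.0, -89.8]
wrist_force: [0.6, 0.1, -1.2]
opening: 0.0145
grasp_force: 51.5
```

Emit:
{"op": "servo_tool", "data": {
  "rows": [
    {"offset": [-1,0,0],"yaw": 0,"claw": 1},
    {"offset": [-1,0,0],"yaw": 0,"claw": 1},
    {"offset": [-1,0,0],"yaw": 0,"claw": 1},
    {"offset": [-1,0,0],"yaw": 0,"claw": 1}
  ]
}}

```text
time: 9.57
ee_pos: [0.3576, 0.2812, 0.2521]
tcp_rot: [180.0, -0.1, -90.0]
wrist_force: [-0.6, 0.2, -0.3]
opening: 0.0141
grasp_force: 51.5
```

Emit:
{"op": "servo_tool", "data": {
  "rows": [
    {"offset": [-0.6,0,0],"yaw": 0,"claw": 1},
    {"offset": [-0.6,0,0],"yaw": 0,"claw": 1},
    {"offset": [-0.6,0,0],"yaw": 0,"claw": 1},
    {"offset": [-0.6,0,0],"yaw": 0,"claw": 1}
  ]
}}

```text
time: 10.07
ee_pos: [0.3571, 0.3411, 0.2527]
tcp_rot: [-180.0, 0.0, -90.0]
wrist_force: [-0.3, -0.1, 0.2]
opening: 0.0147
grasp_force: 51.5
```

Emit:
{"op": "servo_tool", "data": {
  "rows": [
    {"offset": [0,0,0.4],"yaw": 0,"claw": 1},
    {"offset": [0,0,0.8],"yaw": 0,"claw": 1},
    {"offset": [0,0,1],"yaw": 0,"claw": 1},
    {"offset": [0,0,1],"yaw": 0,"claw": 1}
  ]
}}

```text
time: 10.58
ee_pos: [0.3564, 0.341, 0.1514]
tcp_rot: [179.9, -0.1, -90.0]
wrist_force: [0.9, -0.4, -1.0]
opening: 0.0145
grasp_force: 51.5
```

Emit:
{"op": "servo_tool", "data": {
  "rows": [
    {"offset": [0,0,0.2],"yaw": 0,"claw": 1},
    {"offset": [0,0,0.35],"yaw": 0,"claw": 1},
    {"offset": [0,0,0.47],"yaw": 0,"claw": 1},
    {"offset": [0,0,0.47],"yaw": 0,"claw": 1},
    {"offset": [0,0,0.47],"yaw": 0,"claw": 0.7},
    {"offset": [0,0,0.47],"yaw": 0,"claw": 0.5},
    {"offset": [0,0,0.47],"yaw": 0,"claw": 0.5}
  ]
}}

```text
time: 11.45
ee_pos: [0.3568, 0.3425, 0.1057]
tcp_rot: [-180.0, 0.0, -89.9]
wrist_force: [0.0, -0.2, -0.0]
opening: 0.0426
grasp_force: 0.0
```

Emit:
{"op": "servo_tool", "data": {
  "rows": [
    {"offset": [0,0,-0.3],"yaw": 0,"claw": 0.5},
    {"offset": [0,0,-0.6],"yaw": 0,"claw": 0.5},
    {"offset": [0,0,-1],"yaw": 0,"claw": 0.5},
    {"offset": [0,0,-1],"yaw": 0,"claw": 0.3}
  ]
}}

```text
time: 11.95
ee_pos: [0.3575, 0.3432, 0.2086]
tcp_rot: [-179.8, 0.2, -89.9]
wrist_force: [-0.1, 0.4, 0.0]
opening: 0.0588
grasp_force: 0.0
```

```bash
cat >> h.py <<'E'
def toys(f):
    "cup rim rect, cylinder, cube from both fixed cameras"
    out={}
    for n in('scene','top'):
        p,d=snap(n,f+n); w=world(n,d); h,s,v=[cv2.cvtColor(p,cv2.COLOR_RGB2HSV)[...,i].astype(int) for i in range(3)]
        X,Y,Z=[w[...,i] for i in range(3)]; ok=(d>0)&(X>.15)&(X<.6)&(Y<.6)&(Y>-.55)
        for nm,m in(('cup',ok&(h>40)&(h<90)&(s>80)&(Z>.06)&(Z<.1)),('cyl',ok&(h>100)&(h<130)&(s>100)&(Z>.066)&(Z<.1)),('cube',ok&((h<5)|(h>172))&(s>140)&(Z>.058)&(Z<.08))):
            k=w[m]
            if len(k)>20:
                c,sz,a=cv2.minAreaRect(np.ascontiguousarray(k[:,:2],dtype=np.float32)); print(n,nm,len(k),np.round(c,3),np.round(sz,3),round(a),'z',np.percentile(k[:,2],95).round(3))
            else: print(n,nm,len(k))
E
python3 - <<'E'
from h import *
print(get_obs()['ee_pos']); toys('a')
a=cv2.imread('pics/atop.png')[160:345,20:230]; b=cv2.imread('pics/ascene.png')[90:240,320:480]
cv2.imwrite('pics/a1.png',np.hstack([cv2.resize(a,(420,370)),cv2.resize(b,(380,370))]))
E
```

```text
[0.3575305  0.34324746 0.20858428]
scene cup 220 [0.439 0.226] [0.059 0.062] 63 z 0.077
scene cyl 338 [ 0.454 -0.366] [0.053 0.052] 27 z 0.079
scene cube 235 [ 0.523 -0.268] [0.06  0.057] 52 z 0.069
top cup 116 [0.438 0.224] [0.057 0.054] 73 z 0.078
top cyl 397 [ 0.45  -0.364] [0.049 0.054] 18 z 0.08
top cube 558 [ 0.518 -0.266] [0.059 0.059] 54 z 0.07
```

View pics/a1.png

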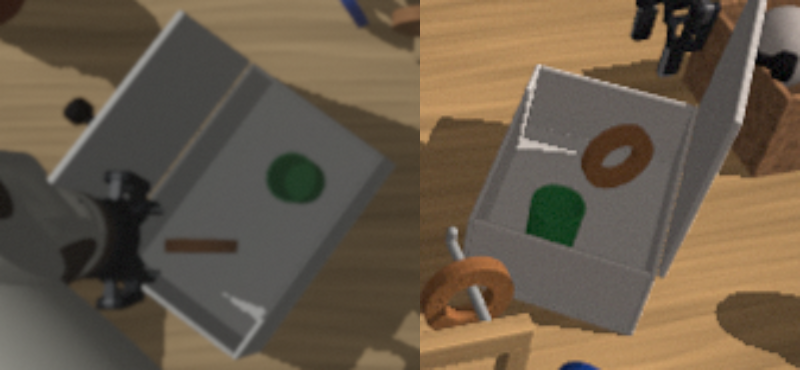

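The ring stands upright in the box in the slot at crop pixel (200,246), and its top at 92 mm is below the rim. The cup is unmoved at (.439,.225). Next I take the cup out.

Emit:
{"op": "servo_tool", "data": {
  "rows": [
    {"offset": [0.6,-0.4,0],"yaw": 0,"claw": 0},
    {"offset": [1,-0.81,0],"yaw": 0,"claw": 0},
    {"offset": [1,-0.81,0],"yaw": 0,"claw": 0},
    {"offset": [1,-0.81,0],"yaw": 0,"claw": 0}
  ],
  "squeeze": 30
}}

```text
time: 12.55
ee_pos: [0.4375, 0.2421, 0.2042]
tcp_rot: [179.9, -0.0, -90.0]
wrist_force: [0.8, 0.4, -0.5]
opening: 0.0851
grasp_force: 0.0
```

Emit:
{"op": "servo_tool", "data": {
  "rows": [
    {"offset": [0.18,0,0],"yaw": 0,"claw": 0},
    {"offset": [0.18,0,0.4],"yaw": 0,"claw": 0},
    {"offset": [0.18,0,0.8],"yaw": 0,"claw": 0},
    {"offset": [0.18,0,0.8],"yaw": 0,"claw": 0}
  ]
}}

```text
time: 13.05
ee_pos: [0.4357, 0.2238, 0.1228]
tcp_rot: [179.7, -0.1, -89.8]
wrist_force: [0.8, -0.4, 0.2]
opening: 0.0856
grasp_force: 0.0
```

Emit:
{"op": "servo_tool", "data": {
  "rows": [
    {"offset": [0,0,0.3],"yaw": 0,"claw": 0},
    {"offset": [0,0,0.6],"yaw": 0,"claw": 0},
    {"offset": [0,0,0.7],"yaw": 0,"claw": 0},
    {"offset": [0,0,0.7],"yaw": 0,"claw": 0},
    {"offset": [0,0,0.7],"yaw": 0,"claw": 0.3},
    {"offset": [0,0,0.7],"yaw": 0,"claw": 0.6},
    {"offset": [0,0,0.7],"yaw": 0,"claw": 0.6},
    {"offset": [0,0,0.7],"yaw": 0,"claw": 0.6}
  ]
}}

```text
time: 14.05
ee_pos: [0.4387, 0.2249, 0.0572]
tcp_rot: [-179.9, 0.1, -89.9]
wrist_force: [-1.1, -1.9, 6.8]
opening: 0.0609
grasp_force: 31.5
```

Emit:
{"op": "servo_tool", "data": {
  "rows": [
    {"offset": [0,0,-0.3],"yaw": 0,"claw": 0.6},
    {"offset": [0,0,-0.7],"yaw": 0,"claw": 0.6},
    {"offset": [0,0,-1],"yaw": 0,"claw": 0.6},
    {"offset": [0,0,-1],"yaw": 0,"claw": 0.6}
  ]
}}

```text
time: 14.55
ee_pos: [0.439, 0.2251, 0.1584]
tcp_rot: [-179.7, 0.1, -89.9]
wrist_force: [0.7, 0.6, -1.2]
opening: 0.0613
grasp_force: 32.9
```

Emit:
{"op": "servo_tool", "data": {
  "rows": [
    {"offset": [0.5,0.2,-0.4],"yaw": 0,"claw": 0.6},
    {"offset": [1,0.42,-0.4],"yaw": 0,"claw": 0.6},
    {"offset": [1,0.42,-0.4],"yaw": 0,"claw": 0.6}
  ]
}}

```text
time: 14.92
ee_pos: [0.3951, 0.1223, 0.1956]
tcp_rot: [-179.9, -0.0, -90.1]
wrist_force: [0.4, 0.5, -1.1]
opening: 0.0608
grasp_force: 33.3
```

Emit:
{"op": "servo_tool", "data": {
  "rows": [
    {"offset": [1,0,0],"yaw": 0,"claw": 0.6},
    {"offset": [1,0,0],"yaw": 0,"claw": 0.6},
    {"offset": [1,0,0],"yaw": 0,"claw": 0.6}
  ]
}}

```text
time: 15.3
ee_pos: [0.3962, 0.0231, 0.1946]
tcp_rot: [180.0, -0.0, -90.1]
wrist_force: [-0.1, 0.8, -0.4]
opening: 0.0611
grasp_force: 33.3
```

Emit:
{"op": "servo_tool", "data": {
  "rows": [
    {"offset": [1,0,0],"yaw": 0,"claw": 0.6},
    {"offset": [1,0,0],"yaw": 0,"claw": 0.6},
    {"offset": [1,0,0],"yaw": 0,"claw": 0.6}
  ]
}}

```text
time: 15.68
ee_pos: [0.3965, -0.0764, 0.1945]
tcp_rot: [179.9, 0.0, -90.1]
wrist_force: [0.5, 0.9, -0.4]
opening: 0.0605
grasp_force: 33.3
```

Emit:
{"op": "servo_tool", "data": {
  "rows": [
    {"offset": [1,0,0],"yaw": 0,"claw": 0.6},
    {"offset": [1,0,0],"yaw": 0,"claw": 0.6},
    {"offset": [1,0,0],"yaw": 0,"claw": 0.6},
    {"offset": [1,0,0],"yaw": 0,"claw": 0.6}
  ]
}}

```text
time: 16.18
ee_pos: [0.3967, -0.1743, 0.1949]
tcp_rot: [180.0, 0.0, -89.9]
wrist_force: [0.0, 0.4, -0.1]
opening: 0.0612
grasp_force: 33.3
```

Emit:
{"op": "servo_tool", "data": {
  "rows": [
    {"offset": [0.69,0,0],"yaw": 0,"claw": 0.6},
    {"offset": [0.69,0,0],"yaw": 0,"claw": 0.6},
    {"offset": [0.69,0,0],"yaw": 0,"claw": 0.6},
    {"offset": [0.69,0,0],"yaw": 0,"claw": 0.6}
  ]
}}

```text
time: 16.68
ee_pos: [0.3967, -0.2432, 0.1954]
tcp_rot: [-180.0, 0.0, -89.8]
wrist_force: [-0.6, 0.3, -0.9]
opening: 0.0608
grasp_force: 33.3
```

Run:
```python
from h import *
o=get_obs(); print(o['ee_pos'],o['opening'],o['grasp_force']); toys('b')
```

```text
[ 0.39668558 -0.24320306  0.19535922] 0.06079166339161028 33.30467633670196
scene cup 0
scene cyl 345 [ 0.453 -0.365] [0.054 0.053] 5 z 0.079
scene cube 230 [ 0.523 -0.267] [0.059 0.059] 52 z 0.069
top cup 0
top cyl 0
top cube 434 [ 0.522 -0.262] [0.047 0.06 ] 53 z 0.07
```

Emit:
{"op": "servo_tool", "data": {
  "rows": [
    {"offset": [0,0,0.4],"yaw": 0,"claw": 0.6},
    {"offset": [0,0,0.8],"yaw": 0,"claw": 0.6},
    {"offset": [0,0,1],"yaw": 0,"claw": 0.6},
    {"offset": [0,0,1],"yaw": 0,"claw": 0.6}
  ]
}}

```text
time: 17.27
ee_pos: [0.3958, -0.2435, 0.0941]
tcp_rot: [179.9, 0.1, -89.9]
wrist_force: [1.1, -0.4, -0.9]
opening: 0.0611
grasp_force: 33.3
```

Emit:
{"op": "servo_tool", "data": {
  "rows": [
    {"offset": [0,0,0.2],"yaw": 0,"claw": 0.6},
    {"offset": [0,0,0.36],"yaw": 0,"claw": 0.6},
    {"offset": [0,0,0.37],"yaw": 0,"claw": 0.6},
    {"offset": [0,0,0.37],"yaw": 0,"claw": 0.4},
    {"offset": [0,0,0.37],"yaw": 0,"claw": 0.1},
    {"offset": [0,0,0.37],"yaw": 0,"claw": 0},
    {"offset": [0,0,0.37],"yaw": 0,"claw": 0}
  ]
}}

```text
time: 18.15
ee_pos: [0.3966, -0.2447, 0.0586]
tcp_rot: [-180.0, -0.0, -89.9]
wrist_force: [0.5, 0.4, 1.0]
opening: 0.0855
grasp_force: 0.0
```

Emit:
{"op": "servo_tool", "data": {
  "rows": [
    {"offset": [0,0,-0.3],"yaw": 0,"claw": 0},
    {"offset": [0,0,-0.7],"yaw": 0,"claw": 0},
    {"offset": [0,0,-1],"yaw": 0,"claw": 0},
    {"offset": [0,0,-1],"yaw": 0,"claw": 0}
  ]
}}

```text
time: 18.65
ee_pos: [0.3974, -0.2452, 0.1607]
tcp_rot: [-179.8, -0.1, -89.9]
wrist_force: [0.6, -0.6, -0.1]
opening: 0.0855
grasp_force: 0.0
```

Emit:
{"op": "servo_tool", "data": {
  "rows": [
    {"offset": [0,0,-0.5],"yaw": 0,"claw": 0.5},
    {"offset": [0,0,-0.9],"yaw": 0,"claw": 0.5},
    {"offset": [0,-0.6,-0.9],"yaw": 0,"claw": 0.5},
    {"offset": [-0.08,-1,-0.9],"yaw": 0,"claw": 0.5},
    {"offset": [-0.08,-1,-0.9],"yaw": 0,"claw": 0.5}
  ]
}}

```text
time: 19.27
ee_pos: [0.4981, -0.2357, 0.2459]
tcp_rot: [179.8, 0.1, -89.8]
wrist_force: [-0.6, -0.5, -0.1]
opening: 0.0425
grasp_force: 0.0
```

Emit:
{"op": "servo_tool", "data": {
  "rows": [
    {"offset": [-0.08,-0.6,0],"yaw": 0,"claw": 0.5},
    {"offset": [-0.08,-1,0],"yaw": 0,"claw": 0.5},
    {"offset": [-0.08,-1,0],"yaw": 0,"claw": 0.5},
    {"offset": [-0.08,-1,0],"yaw": 0,"claw": 0.5}
  ]
}}

```text
time: 19.77
ee_pos: [0.5956, -0.2285, 0.2478]
tcp_rot: [179.9, 0.0, -89.9]
wrist_force: [-0.4, -1.1, -0.1]
opening: 0.0428
grasp_force: 0.0
```

Run:
```python
from h import *
o=get_obs(); print(o['ee_pos'],o['opening']); toys('c')
```

```text
[ 0.59556093 -0.22847233  0.24777334] 0.04283881242065372
scene cup 90 [ 0.398 -0.26 ] [0.023 0.059] 87 z 0.076
scene cyl 336 [ 0.453 -0.365] [0.052 0.053] 69 z 0.079
scene cube 230 [ 0.522 -0.267] [0.06  0.059] 55 z 0.069
top cup 0
top cyl 400 [ 0.449 -0.364] [0.05  0.055] 25 z 0.08
top cube 0
```

Emit:
{"op": "servo_tool", "data": {
  "rows": [
    {"offset": [0,-0.2,0],"yaw": 0,"claw": 0.5},
    {"offset": [0,-0.2,0.15],"yaw": 0,"claw": 0.5},
    {"offset": [0,-0.2,0.3],"yaw": 0,"claw": 0.5},
    {"offset": [0,-0.2,0.4],"yaw": 0,"claw": 0.5},
    {"offset": [0,-0.2,0.4],"yaw": 0,"claw": 0.5},
    {"offset": [0,-0.2,0.4],"yaw": 0,"claw": 0.7},
    {"offset": [0,-0.2,0.4],"yaw": 0,"claw": 1},
    {"offset": [0,-0.2,0.4],"yaw": 0,"claw": 1},
    {"offset": [0,-0.2,0.4],"yaw": 0,"claw": 1}
  ],
  "squeeze": 50
}}

```text
time: 21.0
ee_pos: [0.6166, -0.2284, 0.2091]
tcp_rot: [-179.9, -0.0, -89.9]
wrist_force: [-0.9, -1.3, 5.9]
opening: 0.0146
grasp_force: 52.5
```

Emit:
{"op": "servo_tool", "data": {
  "rows": [
    {"offset": [0,0,-0.12],"yaw": 0,"claw": 1},
    {"offset": [0,0,-0.24],"yaw": 0,"claw": 1},
    {"offset": [0,0,-0.24],"yaw": 0,"claw": 1},
    {"offset": [0,0,-0.24],"yaw": 0,"claw": 1}
  ]
}}

```text
time: 21.5
ee_pos: [0.6165, -0.2283, 0.232]
tcp_rot: [180.0, 0.0, -89.9]
wrist_force: [-0.4, -0.0, -1.0]
opening: 0.0147
grasp_force: 51.7
```

Emit:
{"op": "servo_tool", "data": {
  "rows": [
    {"offset": [0,0.5,0],"yaw": 0,"claw": 1},
    {"offset": [0,1,0],"yaw": 0,"claw": 1},
    {"offset": [0,1,0],"yaw": 0,"claw": 1},
    {"offset": [0,1,0],"yaw": 0,"claw": 1}
  ]
}}

```text
time: 22.0
ee_pos: [0.5167, -0.2285, 0.2324]
tcp_rot: [-180.0, -0.0, -89.9]
wrist_force: [-0.6, -0.1, -1.0]
opening: 0.0146
grasp_force: 51.7
```

Emit:
{"op": "servo_tool", "data": {
  "rows": [
    {"offset": [-1,0.6,-0.2],"yaw": 0,"claw": 1},
    {"offset": [-1,0.6,-0.2],"yaw": 0,"claw": 1},
    {"offset": [-1,0.6,-0.2],"yaw": 0,"claw": 1}
  ]
}}

```text
time: 22.38
ee_pos: [0.4564, -0.1264, 0.2538]
tcp_rot: [-179.9, -0.0, -89.7]
wrist_force: [0.3, -0.0, -0.7]
opening: 0.0141
grasp_force: 51.7
```

Emit:
{"op": "servo_tool", "data": {
  "rows": [
    {"offset": [-1,0.5,0],"yaw": 0,"claw": 1},
    {"offset": [-1,0.5,0],"yaw": 0,"claw": 1},
    {"offset": [-1,0.5,0],"yaw": 0,"claw": 1}
  ]
}}

```text
time: 22.75
ee_pos: [0.4065, -0.0268, 0.2526]
tcp_rot: [-180.0, 0.0, -89.7]
wrist_force: [0.3, -0.2, -0.8]
opening: 0.0146
grasp_force: 51.7
```

Emit:
{"op": "servo_tool", "data": {
  "rows": [
    {"offset": [-1,0.5,0],"yaw": 0,"claw": 1},
    {"offset": [-1,0.5,0],"yaw": 0,"claw": 1},
    {"offset": [-1,0.5,0],"yaw": 0,"claw": 1}
  ]
}}

```text
time: 23.12
ee_pos: [0.3564, 0.0732, 0.2525]
tcp_rot: [-180.0, 0.0, -89.7]
wrist_force: [0.6, -0.3, -0.5]
opening: 0.0146
grasp_force: 51.8
```

Emit:
{"op": "servo_tool", "data": {
  "rows": [
    {"offset": [-1,0.4,0],"yaw": 0,"claw": 1},
    {"offset": [-1,0.4,0],"yaw": 0,"claw": 1},
    {"offset": [-1,0.4,0],"yaw": 0,"claw": 1}
  ]
}}

```text
time: 23.5
ee_pos: [0.3165, 0.173, 0.2521]
tcp_rot: [180.0, -0.0, -89.7]
wrist_force: [0.2, -0.7, -1.0]
opening: 0.0144
grasp_force: 51.7
```

Emit:
{"op": "servo_tool", "data": {
  "rows": [
    {"offset": [-1,0,0],"yaw": 0,"claw": 1},
    {"offset": [-1,0,0],"yaw": 0,"claw": 1},
    {"offset": [-1,0,0],"yaw": 0,"claw": 1},
    {"offset": [-1,0,0],"yaw": 0,"claw": 1},
    {"offset": [-1,0,0],"yaw": 0,"claw": 1}
  ]
}}

```text
time: 24.12
ee_pos: [0.3165, 0.2703, 0.2524]
tcp_rot: [-180.0, -0.0, -90.0]
wrist_force: [-0.0, -1.0, -0.6]
opening: 0.0146
grasp_force: 51.7
```

Emit:
{"op": "servo_tool", "data": {
  "rows": [
    {"offset": [-0.15,-0.05,0.1],"yaw": 0,"claw": 1},
    {"offset": [-0.15,-0.05,0.5],"yaw": 0,"claw": 1},
    {"offset": [-0.15,-0.05,0.9],"yaw": 0,"claw": 1},
    {"offset": [-0.15,-0.05,1],"yaw": 0,"claw": 1},
    {"offset": [-0.15,-0.05,1],"yaw": 0,"claw": 1}
  ]
}}

```text
time: 24.75
ee_pos: [0.3208, 0.2864, 0.1525]
tcp_rot: [180.0, -0.0, -89.9]
wrist_force: [-0.9, -0.4, -1.6]
opening: 0.0144
grasp_force: 51.7
```

Emit:
{"op": "servo_tool", "data": {
  "rows": [
    {"offset": [0,0,0.2],"yaw": 0,"claw": 1},
    {"offset": [0,0,0.35],"yaw": 0,"claw": 1},
    {"offset": [0,0,0.47],"yaw": 0,"claw": 1},
    {"offset": [0,0,0.47],"yaw": 0,"claw": 1},
    {"offset": [0,0,0.47],"yaw": 0,"claw": 0.75},
    {"offset": [0,0,0.47],"yaw": 0,"claw": 0.6},
    {"offset": [0,0,0.47],"yaw": 0,"claw": 0.6}
  ]
}}

```text
time: 25.62
ee_pos: [0.3209, 0.2865, 0.1057]
tcp_rot: [-180.0, 0.0, -89.9]
wrist_force: [0.3, 0.5, -0.3]
opening: 0.0342
grasp_force: 0.0
```

Emit:
{"op": "servo_tool", "data": {
  "rows": [
    {"offset": [0,0,-0.3],"yaw": 0,"claw": 0.6},
    {"offset": [0,0,-0.6],"yaw": 0,"claw": 0.6},
    {"offset": [0,0,-1],"yaw": 0,"claw": 0.6},
    {"offset": [0,0,-1],"yaw": 0,"claw": 0.5}
  ]
}}

```text
time: 26.12
ee_pos: [0.3216, 0.2871, 0.2083]
tcp_rot: [-179.8, 0.2, -89.9]
wrist_force: [-0.5, -0.5, -0.3]
opening: 0.0426
grasp_force: 0.0
```

Emit:
{"op": "servo_tool", "data": {
  "rows": [
    {"offset": [0,0,-0.45],"yaw": 0,"claw": 0.5},
    {"offset": [0.5,-0.3,-0.45],"yaw": 0,"claw": 0.5},
    {"offset": [1,-0.6,-0.45],"yaw": 0,"claw": 0.5},
    {"offset": [1,-0.6,-0.45],"yaw": 0,"claw": 0.5}
  ]
}}

```text
time: 26.62
ee_pos: [0.3821, 0.1836, 0.2496]
tcp_rot: [180.0, -0.0, -90.2]
wrist_force: [0.4, 0.3, -0.9]
opening: 0.0423
grasp_force: 0.0
```

Emit:
{"op": "servo_tool", "data": {
  "rows": [
    {"offset": [1,-0.6,0],"yaw": 0,"claw": 0.5},
    {"offset": [1,-0.6,0],"yaw": 0,"claw": 0.5},
    {"offset": [1,-0.6,0],"yaw": 0,"claw": 0.5}
  ]
}}

```text
time: 27.0
ee_pos: [0.4418, 0.0847, 0.2493]
tcp_rot: [179.9, -0.0, -90.1]
wrist_force: [-1.1, 0.3, -0.6]
opening: 0.0428
grasp_force: 0.0
```

Run:
```python
from h import *
print(get_obs()['ee_pos']); toys('d')
a=cv2.imread('pics/dtop.png')[160:345,20:230]; b=cv2.imread('pics/dscene.png')[90:240,320:480]
cv2.imwrite('pics/d1.png',np.hstack([cv2.resize(a,(420,370)),cv2.resize(b,(380,370))]))
```

```text
[0.4418242  0.08471554 0.2492759 ]
scene cup 251 [ 0.398 -0.243] [0.062 0.061] 46 z 0.076
scene cyl 337 [ 0.454 -0.366] [0.053 0.052] 17 z 0.079
scene cube 514 [ 0.522 -0.267] [0.061 0.059] 53 z 0.069
top cup 161 [ 0.395 -0.243] [0.059 0.06 ] 26 z 0.077
top cyl 399 [ 0.449 -0.363] [0.05  0.054] 23 z 0.08
top cube 559 [ 0.519 -0.266] [0.058 0.06 ] 54 z 0.07
```

View pics/d1.png

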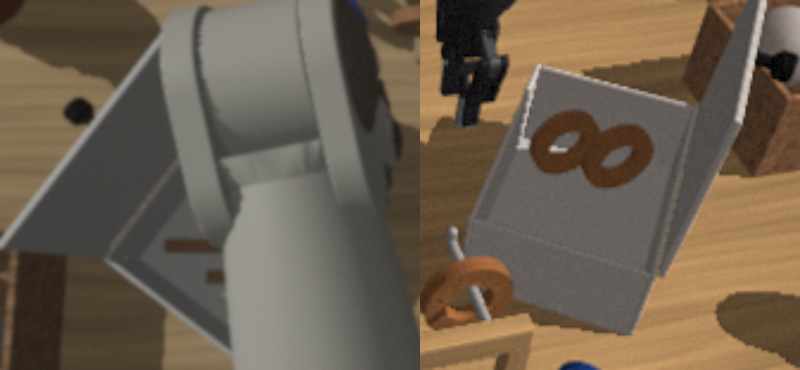

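Two rings stand upright in the box at crop pixels (563,140) and (617,155), and the cup is upright on the tray at (.397,-.243). Now the ring at (.609,.048).

Emit:
{"op": "servo_tool", "data": {
  "rows": [
    {"offset": [0.2,-1,0],"yaw": 0,"claw": 0.5},
    {"offset": [0.2,-1,0],"yaw": 0,"claw": 0.5},
    {"offset": [0.2,-1,0],"yaw": 0,"claw": 0.5}
  ]
}}

```text
time: 27.48
ee_pos: [0.5421, 0.068, 0.2486]
tcp_rot: [179.9, -0.0, -89.9]
wrist_force: [-0.4, -0.2, -0.1]
opening: 0.0427
grasp_force: 0.0
```

Emit:
{"op": "servo_tool", "data": {
  "rows": [
    {"offset": [0.17,-0.68,0],"yaw": 0,"claw": 0.5},
    {"offset": [0.17,-0.68,0],"yaw": 0,"claw": 0.5},
    {"offset": [0.17,-0.68,0],"yaw": 0,"claw": 0.5},
    {"offset": [0.17,-0.68,0],"yaw": 0,"claw": 0.5}
  ]
}}

```text
time: 27.98
ee_pos: [0.608, 0.0507, 0.2515]
tcp_rot: [-179.9, 0.0, -89.9]
wrist_force: [-0.4, 0.7, -0.5]
opening: 0.0428
grasp_force: 0.0
```

Emit:
{"op": "servo_tool", "data": {
  "rows": [
    {"offset": [0,0,0],"yaw": 0,"claw": 0.5},
    {"offset": [0,0,0.15],"yaw": 0,"claw": 0.5},
    {"offset": [0,0,0.3],"yaw": 0,"claw": 0.5},
    {"offset": [0,0,0.42],"yaw": 0,"claw": 0.5},
    {"offset": [0,0,0.42],"yaw": 0,"claw": 0.5},
    {"offset": [0,0,0.42],"yaw": 0,"claw": 0.7},
    {"offset": [0,0,0.42],"yaw": 0,"claw": 1},
    {"offset": [0,0,0.42],"yaw": 0,"claw": 1},
    {"offset": [0,0,0.42],"yaw": 0,"claw": 1}
  ]
}}

```text
time: 29.1
ee_pos: [0.6093, 0.0497, 0.2089]
tcp_rot: [-179.9, 0.0, -89.9]
wrist_force: [1.0, 0.1, 4.9]
opening: 0.0146
grasp_force: 52.6
```

Emit:
{"op": "servo_tool", "data": {
  "rows": [
    {"offset": [0,0,-0.12],"yaw": 0,"claw": 1},
    {"offset": [0,0,-0.24],"yaw": 0,"claw": 1},
    {"offset": [0,0,-0.24],"yaw": 0,"claw": 1},
    {"offset": [0,0,-0.24],"yaw": 0,"claw": 1}
  ]
}}

```text
time: 29.6
ee_pos: [0.6091, 0.0497, 0.2321]
tcp_rot: [180.0, -0.0, -89.9]
wrist_force: [0.2, 0.1, 0.5]
opening: 0.0144
grasp_force: 52.1
```

Emit:
{"op": "servo_tool", "data": {
  "rows": [
    {"offset": [0,0.5,0],"yaw": 0,"claw": 1},
    {"offset": [0,1,0],"yaw": 0,"claw": 1},
    {"offset": [0,1,0],"yaw": 0,"claw": 1},
    {"offset": [0,1,0],"yaw": 0,"claw": 1}
  ]
}}

```text
time: 30.1
ee_pos: [0.5094, 0.0496, 0.2324]
tcp_rot: [-180.0, 0.0, -89.9]
wrist_force: [0.1, 0.3, -0.2]
opening: 0.0148
grasp_force: 52.1
```

Emit:
{"op": "servo_tool", "data": {
  "rows": [
    {"offset": [0,0.3,-0.2],"yaw": 0,"claw": 1},
    {"offset": [-0.5,0.3,-0.2],"yaw": 0,"claw": 1},
    {"offset": [-1,0.3,-0.2],"yaw": 0,"claw": 1},
    {"offset": [-1,0.3,-0.2],"yaw": 0,"claw": 1}
  ]
}}

```text
time: 30.6
ee_pos: [0.4797, 0.1523, 0.2515]
tcp_rot: [180.0, 0.0, -89.7]
wrist_force: [0.8, 0.0, -1.3]
opening: 0.0148
grasp_force: 52.1
```

Emit:
{"op": "servo_tool", "data": {
  "rows": [
    {"offset": [-0.5,0,0],"yaw": 0,"claw": 1},
    {"offset": [-1,0,0],"yaw": 0,"claw": 1},
    {"offset": [-1,0,0],"yaw": 0,"claw": 1},
    {"offset": [-1,0,0],"yaw": 0,"claw": 1},
    {"offset": [-1,0,0],"yaw": 0,"claw": 1}
  ]
}}

```text
time: 31.22
ee_pos: [0.4793, 0.2485, 0.2523]
tcp_rot: [-180.0, -0.0, -90.0]
wrist_force: [0.3, -0.4, -0.9]
opening: 0.0144
grasp_force: 52.1
```

Emit:
{"op": "servo_tool", "data": {
  "rows": [
    {"offset": [-0.05,0,0.1],"yaw": 0,"claw": 1},
    {"offset": [-0.05,0,0.5],"yaw": 0,"claw": 1},
    {"offset": [-0.05,0,0.9],"yaw": 0,"claw": 1},
    {"offset": [-0.05,0,1],"yaw": 0,"claw": 1},
    {"offset": [-0.05,0,1],"yaw": 0,"claw": 1}
  ]
}}

```text
time: 31.85
ee_pos: [0.4787, 0.2543, 0.1525]
tcp_rot: [180.0, -0.0, -89.9]
wrist_force: [-0.2, 0.3, -0.6]
opening: 0.0147
grasp_force: 52.1
```

Emit:
{"op": "servo_tool", "data": {
  "rows": [
    {"offset": [0,0,0.2],"yaw": 0,"claw": 1},
    {"offset": [0,0,0.35],"yaw": 0,"claw": 1},
    {"offset": [0,0,0.47],"yaw": 0,"claw": 1},
    {"offset": [0,0,0.47],"yaw": 0,"claw": 1},
    {"offset": [0,0,0.47],"yaw": 0,"claw": 0.75},
    {"offset": [0,0,0.47],"yaw": 0,"claw": 0.6},
    {"offset": [0,0,0.47],"yaw": 0,"claw": 0.6}
  ]
}}

```text
time: 32.72
ee_pos: [0.479, 0.2546, 0.1058]
tcp_rot: [-180.0, 0.0, -89.9]
wrist_force: [0.2, 0.1, -0.4]
opening: 0.0343
grasp_force: 0.0
```

Emit:
{"op": "servo_tool", "data": {
  "rows": [
    {"offset": [0,0,-0.3],"yaw": 0,"claw": 0.6},
    {"offset": [0,0,-0.6],"yaw": 0,"claw": 0.6},
    {"offset": [0,0,-1],"yaw": 0,"claw": 0.6},
    {"offset": [0,0,-1],"yaw": 0,"claw": 0.5}
  ]
}}

```text
time: 33.22
ee_pos: [0.4799, 0.2551, 0.2088]
tcp_rot: [-179.7, 0.1, -89.9]
wrist_force: [-0.4, -0.5, -0.2]
opening: 0.0424
grasp_force: 0.0
```

Emit:
{"op": "servo_tool", "data": {
  "rows": [
    {"offset": [0.2,0,-0.42],"yaw": 0,"claw": 0.5},
    {"offset": [0.6,0,-0.42],"yaw": 0,"claw": 0.5},
    {"offset": [1,0,-0.42],"yaw": 0,"claw": 0.5},
    {"offset": [1,0,-0.42],"yaw": 0,"claw": 0.5}
  ]
}}

```text
time: 33.72
ee_pos: [0.4788, 0.1526, 0.2469]
tcp_rot: [180.0, -0.0, -90.1]
wrist_force: [0.3, 1.0, -0.3]
opening: 0.0425
grasp_force: 0.0
```

Emit:
{"op": "servo_tool", "data": {
  "rows": [
    {"offset": [1,-0.4,0],"yaw": 0,"claw": 0.5},
    {"offset": [1,-0.4,0],"yaw": 0,"claw": 0.5},
    {"offset": [1,-0.4,0],"yaw": 0,"claw": 0.5}
  ]
}}

```text
time: 34.1
ee_pos: [0.5197, 0.0529, 0.2462]
tcp_rot: [179.9, -0.0, -90.1]
wrist_force: [0.1, 0.1, -0.4]
opening: 0.0427
grasp_force: 0.0
```

Emit:
{"op": "servo_tool", "data": {
  "rows": [
    {"offset": [1,-0.94,0],"yaw": 0,"claw": 0.5},
    {"offset": [1,-0.94,0],"yaw": 0,"claw": 0.5},
    {"offset": [1,-0.94,0],"yaw": 0,"claw": 0.5},
    {"offset": [1,-0.94,0],"yaw": 0,"claw": 0.5},
    {"offset": [1,-0.94,0],"yaw": 0,"claw": 0.5}
  ]
}}

```text
time: 34.72
ee_pos: [0.6126, -0.0438, 0.2476]
tcp_rot: [-180.0, 0.0, -89.8]
wrist_force: [-0.4, 0.0, 0.2]
opening: 0.0428
grasp_force: 0.0
```

Run:
```python
from h import *
print(get_obs()['ee_pos']); toys('e')
a=cv2.imread('pics/etop.png')[160:345,20:230]; b=cv2.imread('pics/escene.png')[90:240,320:480]
cv2.imwrite('pics/e1.png',np.hstack([cv2.resize(a,(420,370)),cv2.resize(b,(380,370))]))
```

```text
[ 0.6125994  -0.04376152  0.24759049]
scene cup 252 [ 0.444 -0.277] [0.07  0.061] 58 z 0.076
scene cyl 337 [ 0.454 -0.365] [0.052 0.053] 76 z 0.079
scene cube 501 [ 0.523 -0.267] [0.059 0.059] 52 z 0.069
top cup 171 [ 0.438 -0.282] [0.059 0.06 ] 44 z 0.077
top cyl 379 [ 0.448 -0.363] [0.049 0.052] 17 z 0.08
top cube 517 [ 0.519 -0.265] [0.058 0.058] 51 z 0.07
```

View pics/e1.png

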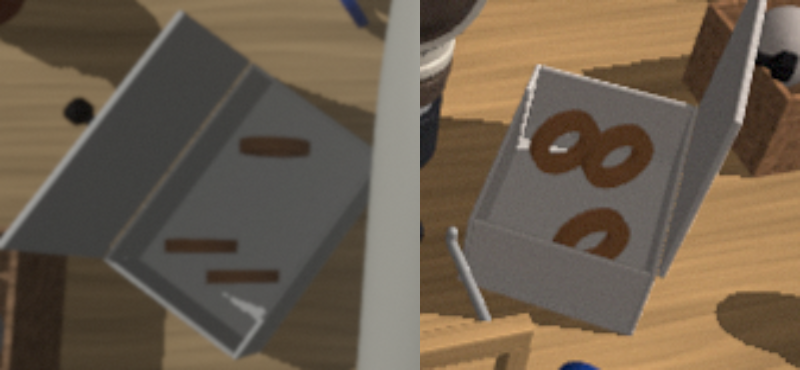

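Three rings stand in the box: top-crop pixels (275,147), (200,246) and (242,276). The cup was knocked to (.441,-.28), which is still upright on the tray. Now the last ring.

Emit:
{"op": "servo_tool", "data": {
  "rows": [
    {"offset": [0,-0.01,0.15],"yaw": 0,"claw": 0.5},
    {"offset": [0,-0.01,0.3],"yaw": 0,"claw": 0.5},
    {"offset": [0,-0.01,0.4],"yaw": 0,"claw": 0.5},
    {"offset": [0,-0.01,0.4],"yaw": 0,"claw": 0.5},
    {"offset": [0,-0.01,0.4],"yaw": 0,"claw": 0.7},
    {"offset": [0,-0.01,0.4],"yaw": 0,"claw": 1},
    {"offset": [0,-0.01,0.4],"yaw": 0,"claw": 1},
    {"offset": [0,-0.01,0.4],"yaw": 0,"claw": 1}
  ]
}}

```text
time: 35.83
ee_pos: [0.6144, -0.0454, 0.2079]
tcp_rot: [-179.9, -0.0, -89.9]
wrist_force: [1.0, 0.0, 5.1]
opening: 0.0147
grasp_force: 52.7
```

Emit:
{"op": "servo_tool", "data": {
  "rows": [
    {"offset": [0,0,-0.12],"yaw": 0,"claw": 1},
    {"offset": [0,0,-0.24],"yaw": 0,"claw": 1},
    {"offset": [0,0,-0.24],"yaw": 0,"claw": 1},
    {"offset": [0,0,-0.24],"yaw": 0,"claw": 1}
  ]
}}

```text
time: 36.33
ee_pos: [0.6142, -0.0453, 0.2311]
tcp_rot: [180.0, 0.0, -89.9]
wrist_force: [-0.2, -0.1, -0.7]
opening: 0.0147
grasp_force: 52.1
```

Emit:
{"op": "servo_tool", "data": {
  "rows": [
    {"offset": [0,0.5,0],"yaw": 0,"claw": 1},
    {"offset": [0,1,0],"yaw": 0,"claw": 1},
    {"offset": [0,1,0],"yaw": 0,"claw": 1},
    {"offset": [0,1,0],"yaw": 0,"claw": 1}
  ]
}}

```text
time: 36.83
ee_pos: [0.5145, -0.0454, 0.2314]
tcp_rot: [-180.0, -0.0, -89.9]
wrist_force: [0.1, 1.0, 0.3]
opening: 0.0146
grasp_force: 52.1
```

Emit:
{"op": "servo_tool", "data": {
  "rows": [
    {"offset": [-0.5,0.4,-0.2],"yaw": 0,"claw": 1},
    {"offset": [-1,0.83,-0.2],"yaw": 0,"claw": 1},
    {"offset": [-1,0.83,-0.2],"yaw": 0,"claw": 1}
  ]
}}

```text
time: 37.2
ee_pos: [0.4305, 0.0565, 0.252]
tcp_rot: [-179.9, 0.0, -89.7]
wrist_force: [1.2, 0.2, -0.4]
opening: 0.0144
grasp_force: 52.1
```

Emit:
{"op": "servo_tool", "data": {
  "rows": [
    {"offset": [-0.6,0,0],"yaw": 0,"claw": 1},
    {"offset": [-1,0,0],"yaw": 0,"claw": 1},
    {"offset": [-1,0,0],"yaw": 0,"claw": 1},
    {"offset": [-1,0,0],"yaw": 0,"claw": 1}
  ]
}}

```text
time: 37.7
ee_pos: [0.4317, 0.1543, 0.2508]
tcp_rot: [180.0, -0.0, -89.9]
wrist_force: [-0.5, -0.5, -0.2]
opening: 0.0146
grasp_force: 52.2
```

Emit:
{"op": "servo_tool", "data": {
  "rows": [
    {"offset": [-0.47,0,0],"yaw": 0,"claw": 1},
    {"offset": [-0.47,0,0],"yaw": 0,"claw": 1},
    {"offset": [-0.47,0,0.4],"yaw": 0,"claw": 1},
    {"offset": [-0.47,0,0.8],"yaw": 0,"claw": 1},
    {"offset": [-0.47,0,1],"yaw": 0,"claw": 1},
    {"offset": [-0.47,0,1],"yaw": 0,"claw": 1},
    {"offset": [-0.47,0,1],"yaw": 0,"claw": 1}
  ]
}}

```text
time: 38.58
ee_pos: [0.4315, 0.2009, 0.1525]
tcp_rot: [-179.9, 0.0, -90.0]
wrist_force: [0.3, 0.0, 0.7]
opening: 0.0146
grasp_force: 52.1
```

Emit:
{"op": "servo_tool", "data": {
  "rows": [
    {"offset": [0,0,0.2],"yaw": 0,"claw": 1},
    {"offset": [0,0,0.35],"yaw": 0,"claw": 1},
    {"offset": [0,0,0.48],"yaw": 0,"claw": 1},
    {"offset": [0,0,0.48],"yaw": 0,"claw": 1},
    {"offset": [0,0,0.48],"yaw": 0,"claw": 0.75},
    {"offset": [0,0,0.48],"yaw": 0,"claw": 0.6},
    {"offset": [0,0,0.48],"yaw": 0,"claw": 0.6}
  ]
}}

```text
time: 39.45
ee_pos: [0.4311, 0.2016, 0.1037]
tcp_rot: [-180.0, 0.0, -89.9]
wrist_force: [-0.3, -0.5, 0.4]
opening: 0.0342
grasp_force: 0.0
```

Emit:
{"op": "servo_tool", "data": {
  "rows": [
    {"offset": [0,0,-0.3],"yaw": 0,"claw": 0.6},
    {"offset": [0,0,-0.6],"yaw": 0,"claw": 0.6},
    {"offset": [0,0,-1],"yaw": 0,"claw": 0.6},
    {"offset": [0,0,-1],"yaw": 0,"claw": 0.6}
  ]
}}

```text
time: 39.95
ee_pos: [0.432, 0.202, 0.2065]
tcp_rot: [-179.7, 0.1, -89.9]
wrist_force: [-0.7, 0.8, -1.1]
opening: 0.0344
grasp_force: 0.0
```

Emit:
{"op": "servo_tool", "data": {
  "rows": [
    {"offset": [0.5,0,-0.5],"yaw": 0,"claw": 1},
    {"offset": [1,0,-1],"yaw": 0,"claw": 1},
    {"offset": [1,0,-1],"yaw": 0,"claw": 1},
    {"offset": [1,0,-1],"yaw": 0,"claw": 1}
  ]
}}

```text
time: 40.45
ee_pos: [0.4313, 0.1011, 0.3031]
tcp_rot: [-180.0, 0.0, -90.0]
wrist_force: [-0.2, -0.3, -0.6]
opening: 0.0001
grasp_force: 0.0
```

Run:
```python
from h import *
print(get_obs()['ee_pos']); toys('f')
c=np.array([.400,.276]); a=np.radians(54.4); ux=np.array([np.cos(a),np.sin(a)]); uy=np.array([-ux[1],ux[0]])
for n in('top','scene'):
    z=np.load(f'pics/{n}0.npz'); w=np.load(f'pics/W_{n}.npy'); s=cv2.cvtColor(z['p'],cv2.COLOR_RGB2HSV)[...,1]
    b=np.stack([(w[...,:2]-c)@ux,(w[...,:2]-c)@uy,w[...,2]],-1)
    m=(z['d']>0)&(s<70)&(b[...,2]>.12)&(b[...,2]<.31)&(b[...,0]>.07)&(b[...,0]<.2)&(abs(b[...,1])<.12)
    k=b[m]; print(n,len(k),'bx(z) fit',np.polyfit(k[:,2],k[:,0],1).round(3),'zmax',np.percentile(k[:,2],99.5).round(3))
    for lo in(.12,.16,.2,.24,.28): q=k[abs(k[:,2]-lo-.01)<.01]; print(lo,len(q),np.percentile(q[:,0],[5,50,95]).round(3) if len(q) else '')
    k=b[(z['d']>0)&(z['p'].max(-1)<50)&(b[...,2]>.2)&(b[...,2]<.35)&(b[...,0]>.08)&(b[...,0]<.25)&(abs(b[...,1])<.15)]; print('knob',len(k),k.mean(0).round(3) if len(k) else '', (k.min(0).round(3),k.max(0).round(3)) if len(k) else '')
    # crate etc. behind
    k=b[(z['d']>0)&(b[...,0]>.19)&(b[...,0]<.35)&(b[...,1]>-.2)&(b[...,1]<.15)]; print('behind zmax',np.percentile(k[:,2],[50,99,100]).round(3))
A=cv2.imread('pics/ftop.png')[160:345,20:230]; B=cv2.imread('pics/fscene.png')[90:240,320:480]
cv2.imwrite('pics/f1.png',np.hstack([cv2.resize(A,(420,370)),cv2.resize(B,(380,370))]))
```

```text
[0.43129983 0.10112002 0.30308493]
scene cup 255 [ 0.441 -0.282] [0.062 0.059] 21 z 0.077
scene cyl 343 [ 0.454 -0.366] [0.054 0.053] 25 z 0.08
scene cube 515 [ 0.523 -0.267] [0.061 0.058] 53 z 0.069
top cup 171 [ 0.438 -0.282] [0.059 0.06 ] 46 z 0.078
top cyl 403 [ 0.449 -0.364] [0.05  0.054] 18 z 0.08
top cube 553 [ 0.519 -0.267] [0.058 0.061] 53 z 0.07
top 4795 bx(z) fit [0.07  0.093] zmax 0.301
0.12 391 [0.101 0.102 0.104]
0.16 425 [0.103 0.105 0.106]
0.2 468 [0.105 0.107 0.108]
0.24 547 [0.107 0.109 0.11 ]
0.28 922 [0.109 0.111 0.118]
knob 121 [ 0.146 -0.003  0.276] (array([ 0.132, -0.014,  0.264]), array([0.157, 0.008, 0.283]))
behind zmax [0.    0.007 0.01 ]
scene 1100 bx(z) fit [0.099 0.088] zmax 0.301
0.12 76 [0.102 0.103 0.103]
0.16 82 [0.104 0.105 0.106]
0.2 89 [0.106 0.107 0.108]
0.24 102 [0.108 0.109 0.11 ]
0.28 262 [0.111 0.113 0.147]
knob 138 [ 0.145 -0.009  0.272] (array([ 0.125, -0.019,  0.258]), array([0.159, 0.001, 0.282]))
behind zmax [0.002 0.006 0.008]
```

View pics/f1.png

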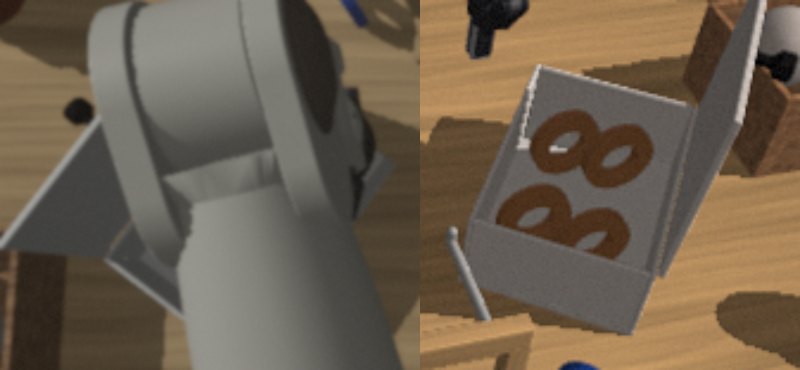

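All four rings are standing in the box (scene crop (563,140), (617,155), (535,222), (598,235)). The lid is at bx≈.11 with its top at z≈.30, and the knob is near by≈0. I go over the lid to push it from behind, 60 mm off the knob.

Emit:
{"op": "servo_tool", "data": {
  "rows": [
    {"offset": [0,0,-0.6],"yaw": 0,"claw": 1},
    {"offset": [-0.5,-0.25,-0.6],"yaw": 0,"claw": 1},
    {"offset": [-1,-0.5,-0.6],"yaw": 0,"claw": 1},
    {"offset": [-1,-0.5,-0.6],"yaw": 0,"claw": 1}
  ]
}}

```text
time: 41.05
ee_pos: [0.4816, 0.2053, 0.3592]
tcp_rot: [179.7, -0.1, -89.7]
wrist_force: [0.6, 0.2, 0.0]
opening: -0.0002
grasp_force: 0.0
```

Emit:
{"op": "servo_tool", "data": {
  "rows": [
    {"offset": [-0.5,-0.3,0],"yaw": 0,"claw": 1},
    {"offset": [-1,-0.6,0],"yaw": 0,"claw": 1},
    {"offset": [-1,-0.6,0],"yaw": 0,"claw": 1},
    {"offset": [-1,-0.6,0],"yaw": 0,"claw": 1}
  ]
}}

```text
time: 41.55
ee_pos: [0.5402, 0.3017, 0.3622]
tcp_rot: [179.9, -0.1, -89.9]
wrist_force: [-0.0, 0.1, 1.2]
opening: 0.0002
grasp_force: 0.0
```

Emit:
{"op": "servo_tool", "data": {
  "rows": [
    {"offset": [-0.4,0,0],"yaw": 0,"claw": 1},
    {"offset": [-0.7,0,0],"yaw": 0,"claw": 1},
    {"offset": [-0.7,0,0],"yaw": 0,"claw": 1},
    {"offset": [-0.7,0,0],"yaw": 0,"claw": 1},
    {"offset": [-0.7,0,0],"yaw": 0,"claw": 1}
  ]
}}

```text
time: 42.18
ee_pos: [0.5405, 0.3703, 0.3645]
tcp_rot: [-179.9, 0.0, -90.0]
wrist_force: [-1.2, -0.0, -0.2]
opening: -0.0003
grasp_force: 0.0
```

Run:
```python
import numpy as np
r=.165
pb,pz=.159,.262
for call in([95,88,80,72,65,58],[50,43,36,30],[24,18,12,8,4,0]):
    b0,z0=pb,pz
    for t in call:
        s,c=np.sin(np.radians(t)),np.cos(np.radians(t)); d=.008+.015*s
        pb=.101-r*c+d*s; pz=.096+r*s+d*c
        print(t,np.round([(b0-pb)*.813*10,(b0-pb)*.582*10,(z0-pz)*10],2),np.round([pb,pz],3))
    print()
```

```text
95 [0.17 0.12 0.04] [0.138 0.258]
88 [0.33 0.24 0.  ] [0.118 0.262]
80 [ 0.52  0.37 -0.  ] [0.095 0.262]
72 [0.71 0.51 0.02] [0.071 0.26 ]
65 [0.88 0.63 0.07] [0.051 0.255]
58 [1.04 0.74 0.15] [0.031 0.247]

50 [0.17 0.12 0.12] [0.01  0.235]
43 [0.31 0.22 0.25] [-0.007  0.222]
36 [0.44 0.31 0.4 ] [-0.023  0.207]
30 [0.53 0.38 0.55] [-0.034  0.192]

24 [0.08 0.06 0.16] [-0.044  0.176]
18 [0.15 0.1  0.33] [-0.052  0.159]
12 [0.19 0.14 0.51] [-0.058  0.141]
8 [0.22 0.16 0.63] [-0.061  0.129]
4 [0.23 0.17 0.75] [-0.063  0.117]
0 [0.24 0.17 0.88] [-0.064  0.104]
```

Emit:
{"op": "servo_tool", "data": {
  "rows": [
    {"offset": [0,0,0.4],"yaw": 0,"claw": 1},
    {"offset": [0,0,0.8],"yaw": 0,"claw": 1},
    {"offset": [0,0,0.82],"yaw": 0,"claw": 1},
    {"offset": [0,0,0.82],"yaw": 0,"claw": 1},
    {"offset": [0,0,0.82],"yaw": 0,"claw": 1}
  ]
}}

```text
time: 42.8
ee_pos: [0.5412, 0.3718, 0.284]
tcp_rot: [-179.8, 0.1, -89.9]
wrist_force: [0.1, -0.0, 0.0]
opening: -0.0002
grasp_force: 0.0
```

Emit:
{"op": "servo_tool", "data": {
  "rows": [
    {"offset": [0.1,0.07,0.02],"yaw": 0,"claw": 1},
    {"offset": [0.17,0.12,0.02],"yaw": 0,"claw": 1},
    {"offset": [0.25,0.18,0.01],"yaw": 0,"claw": 1},
    {"offset": [0.33,0.24,0],"yaw": 0,"claw": 1},
    {"offset": [0.42,0.3,0],"yaw": 0,"claw": 1},
    {"offset": [0.52,0.37,0],"yaw": 0,"claw": 1},
    {"offset": [0.52,0.37,0],"yaw": 0,"claw": 1}
  ]
}}

```text
time: 43.68
ee_pos: [0.5031, 0.3187, 0.2816]
tcp_rot: [180.0, -0.0, -90.0]
wrist_force: [-0.4, 0.1, -0.1]
opening: -0.0
grasp_force: 0.0
```

Emit:
{"op": "servo_tool", "data": {
  "rows": [
    {"offset": [0.1,0.07,0.01],"yaw": 0,"claw": 1},
    {"offset": [0.19,0.14,0.02],"yaw": 0,"claw": 1},
    {"offset": [0.28,0.2,0.04],"yaw": 0,"claw": 1},
    {"offset": [0.36,0.26,0.07],"yaw": 0,"claw": 1},
    {"offset": [0.44,0.32,0.11],"yaw": 0,"claw": 1},
    {"offset": [0.52,0.37,0.15],"yaw": 0,"claw": 1},
    {"offset": [0.52,0.37,0.15],"yaw": 0,"claw": 1}
  ]
}}

```text
time: 44.55
ee_pos: [0.4662, 0.2668, 0.2662]
tcp_rot: [180.0, -0.0, -89.9]
wrist_force: [0.8, 0.6, 0.2]
opening: 0.0005
grasp_force: 0.0
```

Run:
```python
from h import *
o=get_obs(); print(o['ee_pos'],o['wrist_force'])
p,d=snap('scene','g'); cv2.imwrite('pics/g1.png',cv2.resize(p[20:240,300:520,::-1],(500,500)))
```

```text
[0.46624409 0.26678039 0.26615514] [0.75058866 0.59957704 0.15776499]
```

View pics/g1.png

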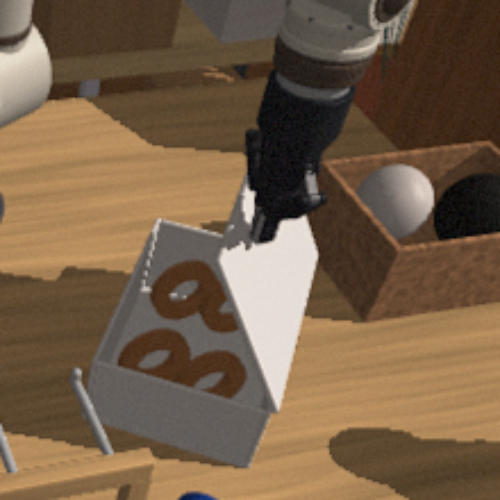

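The lid follows the fingertip and is at about 60°, with no undue force. I continue down.

Emit:
{"op": "servo_tool", "data": {
  "rows": [
    {"offset": [0.09,0.06,0.06],"yaw": 0,"claw": 1},
    {"offset": [0.17,0.12,0.12],"yaw": 0,"claw": 1},
    {"offset": [0.24,0.17,0.18],"yaw": 0,"claw": 1},
    {"offset": [0.31,0.22,0.25],"yaw": 0,"claw": 1},
    {"offset": [0.38,0.27,0.32],"yaw": 0,"claw": 1},
    {"offset": [0.44,0.31,0.4],"yaw": 0,"claw": 1},
    {"offset": [0.49,0.35,0.48],"yaw": 0,"claw": 1},
    {"offset": [0.53,0.38,0.55],"yaw": 0,"claw": 1},
    {"offset": [0.53,0.38,0.55],"yaw": 0,"claw": 1}
  ]
}}

```text
time: 45.72
ee_pos: [0.4284, 0.214, 0.2107]
tcp_rot: [179.9, -0.0, -89.9]
wrist_force: [0.4, 0.3, 0.0]
opening: -0.0
grasp_force: 0.0
```

Emit:
{"op": "servo_tool", "data": {
  "rows": [
    {"offset": [0.04,0.03,0.08],"yaw": 0,"claw": 1},
    {"offset": [0.08,0.06,0.16],"yaw": 0,"claw": 1},
    {"offset": [0.12,0.08,0.25],"yaw": 0,"claw": 1},
    {"offset": [0.15,0.1,0.33],"yaw": 0,"claw": 1},
    {"offset": [0.17,0.12,0.42],"yaw": 0,"claw": 1},
    {"offset": [0.19,0.14,0.51],"yaw": 0,"claw": 1},
    {"offset": [0.22,0.16,0.63],"yaw": 0,"claw": 1},
    {"offset": [0.23,0.17,0.75],"yaw": 0,"claw": 1},
    {"offset": [0.24,0.17,0.8],"yaw": 0,"claw": 1},
    {"offset": [0.24,0.17,0.85],"yaw": 0,"claw": 1},
    {"offset": [0.24,0.17,0.85],"yaw": 0,"claw": 1}
  ]
}}

```text
time: 47.1
ee_pos: [0.412, 0.1905, 0.1265]
tcp_rot: [-180.0, 0.0, -89.9]
wrist_force: [0.7, -0.3, -0.1]
opening: -0.0004
grasp_force: 0.1
```

Emit:
{"op": "servo_tool", "data": {
  "rows": [
    {"offset": [0,0,0.015],"yaw": 0,"claw": 1},
    {"offset": [0,0,0.03],"yaw": 0,"claw": 1},
    {"offset": [0,0,0.03],"yaw": 0,"claw": 1},
    {"offset": [0,0,0.03],"yaw": 0,"claw": 1}
  ]
}}

```text
time: 47.6
ee_pos: [0.4122, 0.1905, 0.1263]
tcp_rot: [-179.9, 0.1, -89.9]
wrist_force: [-8.5, -5.1, 25.5]
opening: 0.0002
grasp_force: 12.9
```

```bash
cat > lid.py <<'E'
from h import *
o=get_obs(); print(o['ee_pos'],o['wrist_force'])
c=np.array([.400,.276]); a=np.radians(54.4); ux=np.array([np.cos(a),np.sin(a)]); uy=np.array([-ux[1],ux[0]])
for n in('scene','top'):
    p,d=snap(n,'l'+n); w=world(n,d); s=cv2.cvtColor(p,cv2.COLOR_RGB2HSV)[...,1]
    bx=(w[...,:2]-c)@ux; by=(w[...,:2]-c)@uy; z=w[...,2]
    m=(d>0)&(s<70)&(abs(bx)<.09)&(abs(by)<.13)&(z>.08)&(z<.125)
    if m.sum()>50: print(n,m.sum(),'z(bx)',np.polyfit(bx[m],z[m],1).round(4),[(lo,np.median(z[m&(abs(bx-lo)<.02)]).round(4)) for lo in(-.08,-.04,0,.04,.08)])
E
python3 lid.py
```

```text
[0.41216324 0.19052369 0.12627602] [-8.50754638 -5.09521609 25.49830482]
scene 3566 z(bx) [-0.0028  0.1064] [(-0.08, np.float64(0.1062)), (-0.04, np.float64(0.1063)), (0, np.float64(0.1063)), (0.04, np.float64(0.1063)), (0.08, np.float64(0.1063))]
top 1211 z(bx) [0.0004 0.1049] [(-0.08, np.float64(0.1047)), (-0.04, np.float64(0.1051)), (0, np.float64(0.1046)), (0.04, np.float64(0.1049)), (0.08, np.float64(0.1051))]
```

The lid is flat at .105 (shut), and a 25 N press confirms the stop. I lift away and check.

Emit:
{"op": "servo_tool", "data": {
  "rows": [
    {"offset": [0,0,-0.2],"yaw": 0,"claw": 1},
    {"offset": [0,0,-0.6],"yaw": 0,"claw": 1},
    {"offset": [0,0,-1],"yaw": 0,"claw": 1},
    {"offset": [0,0,-1],"yaw": 0,"claw": 1}
  ]
}}

```text
time: 48.2
ee_pos: [0.413, 0.191, 0.2262]
tcp_rot: [-179.7, 0.1, -89.9]
wrist_force: [0.3, 1.5, -0.8]
opening: 0.0001
grasp_force: 0.0
```

Emit:
{"op": "servo_tool", "data": {
  "rows": [
    {"offset": [0.5,0.4,-0.3],"yaw": 0,"claw": 1},
    {"offset": [1,0.9,-0.3],"yaw": 0,"claw": 1},
    {"offset": [1,0.9,-0.3],"yaw": 0,"claw": 1},
    {"offset": [1,0.9,-0.3],"yaw": 0,"claw": 1},
    {"offset": [1,0.9,-0.3],"yaw": 0,"claw": 1}
  ]
}}

```text
time: 48.82
ee_pos: [0.3226, 0.0908, 0.2527]
tcp_rot: [180.0, -0.0, -89.9]
wrist_force: [-0.1, 1.0, -0.4]
opening: 0.0
grasp_force: 0.0
```

```bash
python3 lid.py; python3 -c "
from h import *
toys('z')"
```

```text
[0.32263503 0.09080062 0.25266089] [-0.1451157   1.04291162 -0.3634668 ]
scene 4142 z(bx) [1.000e-04 1.063e-01] [(-0.08, np.float64(0.1063)), (-0.04, np.float64(0.1062)), (0, np.float64(0.1063)), (0.04, np.float64(0.1062)), (0.08, np.float64(0.1063))]
top 3475 z(bx) [-0.0003  0.1049] [(-0.08, np.float64(0.1047)), (-0.04, np.float64(0.1048)), (0, np.float64(0.1051)), (0.04, np.float64(0.1049)), (0.08, np.float64(0.1048))]
scene cup 248 [ 0.442 -0.282] [0.061 0.059] 14 z 0.076
scene cyl 340 [ 0.453 -0.366] [0.053 0.052] 77 z 0.079
scene cube 517 [ 0.523 -0.267] [0.061 0.057] 52 z 0.069
top cup 174 [ 0.438 -0.282] [0.059 0.06 ] 35 z 0.078
top cyl 402 [ 0.449 -0.364] [0.05  0.053] 18 z 0.08
top cube 551 [ 0.518 -0.267] [0.058 0.06 ] 53 z 0.07
```

View pics/zscene.png

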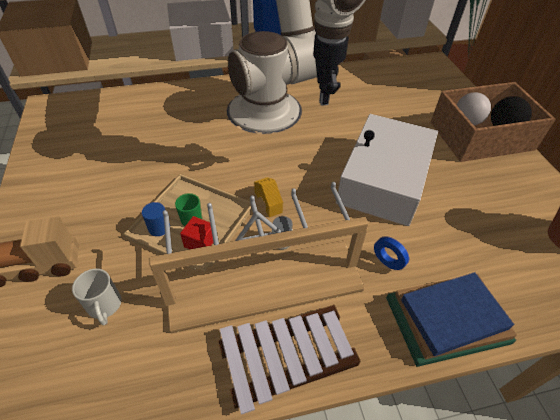

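The final view shows the box shut at (390,168) and the triangle on its hook at (260,220). Cup, cylinder and cube are on the tray at (189,208), (155,219) and (198,234). The arch, jar, mug and blue ring look undisturbed.

```bash
python3 -c "
from workcell import *
print(job_done())"
```

```text
the job is handed in; nothing more can be done
None
```

The job is handed in: all four rings are in the shut box, the cup is on the tray with the cube and cylinder (something knocked it a few centimetres there, but it stayed upright), and the triangle still hangs on its hook.

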